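# Peel a fresh weighing dish off the stack for the cleared balance

### The job

Get a fresh weighing dish ready at the balance: lift the handled beaker off the pan and stand it upright on the worktop close beside the balance, then peel the top dish off the nested stack, raising its pouring-lip corner first while the opposite corner is still down in the stack, so that it snaps out past the sprung fingers and the dish below stays in the stand. Finish while holding that dish in the gripper, level and still, a few centimetres above the middle of the empty pan and not touching the balance; do not put it down or let go, because the balance is zeroed before the dish is lowered. Leave the bottle, spatula, timer and marker where they are.

Things in the scene. Friction and masses are not known exactly. Their poses are not given: they have to be found in the camera images.
- beaker_handle (a point): Grip of the beaker's handle: upright bar 12 mm thick across, 9 mm deep, 66 mm tall, 75.5 mm out from the beaker's axis, joined to it by an arm at each end. The point is mid-bar, 66 mm above the beaker's underside; the handle's top is 23 mm higher. Pinch its flat sides from above. -x points outwards, y is across it, z up. It faces roughly towards the robot.
- beaker_center (a point): Pale plastic laboratory beaker with one handle, empty, 81 mm across the rim, 96 mm tall, about 160 g; this point is on its axis 48 mm above its underside; the handle is at this frame's -x. It starts on the balance's pan.
- beaker: The same beaker: origin at the centre of its underside, handle at -x, z up.
- balance: Low light-grey bench balance, fixed, 150 mm wide (y), 186 mm deep (x from -98 to +88 mm), housing 40 mm high, sloping front panel with a blank grey-green display and three square keys at -x; origin on the worktop. Its round pan is on top.
- pan_center (a point): Centre of the top face of the balance's round steel pan, 120 mm diameter; its top is 53 mm above the worktop, 18 mm towards +x from the balance's origin.
- dish_lip (a point): Middle of the top dish's pouring lip: a tongue at one corner, level with the rim, 18 mm wide, 7 mm thick, reaching from 61 to 95 mm from the dish's centre; this point is 79 mm out, 25 mm above the dish's underside. -x points outwards along it, y across it (pinch here), z up. The space under it is free down to the base (lips below point elsewhere). It points roughly towards the robot.
- dish_center (a point): Top weighing dish: square white plastic tray, sloping walls, rim 100 mm square, 3.5 mm thick and 6 mm wide, floor 64 mm square, 26 mm tall, about 25 g; this point is on its axis 13 mm above its underside. Its diagonals are x and y, lip at -x, z up. Nested 18 mm deep in the next dish, rim top 64 mm above the worktop, held down by the stand's four sprung fingers.
- dish_far_corner (a point): Top face of the rim at the corner of the top dish opposite its lip, 64 mm from the dish's axis: the corner about which it tips when peeled.
- top_dish: The same top dish: origin at the centre of its underside, lip at -x, z up.
- second_center (a point): The next dish of the stack, identical and loose, nested 8 mm lower, its lip a quarter turn from the top dish's; this point is on its axis 13 mm above its underside. It must stay in the stack.
- dish_holder: Stand for the dishes, fixed: dark base 136 mm square, diagonals x and y, with five nested dishes; a sprung finger (20 mm wide, 76 mm high) at each side's middle. Its nose overlaps the rim by 2 mm and snaps out at about 4 N with the rim there 8 mm up. Lift and turn the lip about the far corner: near two let go at 0.1 rad, far two when it is raised; a grip not turned along leaves the dish askew.
- holder_center (a point): Point on the stand's axis, 30 mm above the worktop.
- agar_bottle: Translucent white bottle with a blue cap, 58 mm across, 110 mm tall, a bystander; origin at the centre of its underside.
- spatula: Laboratory spatula with a green handle, 195 mm long, lying flat, a bystander; origin at the middle, long axis y.
- timer: White bench timer, 60x64x20 mm, a bystander; origin at the centre of its underside.
- marker: Blue marker pen, 134 mm long, lying, a bystander; origin at the middle, long axis y.

How it is judged:
By the outcome, as a careful person would: the job done as asked, in the order asked, and still so for the second after the job is handed in, while the arm keeps its last pose, push and grip.
It also fails if it takes over 61 s, if anything falls off the work surface, if the arm or the gripper's body presses on something with over 40 N, if the wrist force passes 120 N, or if a joint passes its speed limit or range.

### The arm

A 6-joint arm with a two-finger parallel gripper is mounted at the origin on a cart in front of the work surface, level with it; the furniture and walls round the work are solid. World frame = base frame: x ahead of the robot, y to its left, z up, the work surface at z = 0. Lengths are in m, angles in degrees, forces in N, time in s.
With the tool pointing down it reaches from about 0.4 to 0.825 m from the base axis. Payload 7 kg.
Tool frame: the origin (TCP) lies between the finger pads; the fingertips stand 19 mm ahead of it and the grasp point (between the pads) is the TCP; y points along the fingers, x is the direction in which the jaws open and shut, and the axes are right-handed (so a half turn about y gives the same grasp; the last joint's range is limited). The gripper opens to 88 mm and grips with 3 to 60 N. Pads are 19 mm wide; open, the fingers measure 130 mm over their backs; the gripper's body (78 mm by 193 mm) begins 47 mm behind the grasp point.
Start: joints at [87.783, 20.546, 0.682, 0, -70.136, -16.507], TCP at [0.217, 0.639, 0.246] pointing down, gripper open.
Joint ranges: [-176.03, 176.03], [-82.01, 121.73], [-58.28, 71.71], [-173.87, 95.51], [-174.79, -0.11], [-173.66, 173.66]. Speed limits (degrees/s): [136.94, 136.94, 172.46, 180, 180, 180].

### API

Orientations are given as [roll, pitch, yaw] about the fixed x, y, z axes, in that order (R = Rz(yaw) Ry(pitch) Rx(roll)).
In Python, from plant import r gives the robot as it stands. The module is installed in compiled form; this text tells all that it offers.
- The arm moves only by the tool jog_arm, never from a script. Its argument "steps" is a list of rows, each a list of 5 numbers: the closure, from 0 (fully open) to 1 (shut), then the shift along the tool's x, y, z in m, then the turn about the tool's y in degrees. In form: [[jaw, x, y, z, turn], ...]. A call has 1 to 12 rows; each row shifts and turns the commanded pose from where the row before left it, along the tool's axes as they then stand; what a row does not reach is not made up. A row lasts 1/12 s, in which the tool goes at most 41.7 mm and 7.16 degrees, less where a joint would pass 70% of its speed; a pose out of reach is approached as far as the arm can. A call with a gripper value outside its range is refused whole. The fingers move at their own pace and stop on an object; "squeeze" is the grip in N (left out, the last holds). Time passes only in rows, so rows that do not move let the fingers close. It gives the time, the measured TCP pose, the force and the opening at its end, in the units of the state.
- r.get_state(): the state, without advancing time (a new reading comes with each control period).
- r.capture(name): name is "scene" or "top" or "wrist"; returns a dict with "image" (384x512x3 uint8, red, green, blue), "vfov" (degrees; the focal length in pixels is half the picture's height over the tangent of half this angle, whatever the lens; pixels are square), "cx", "cy" (the principal point, pixels), "R" (3x3) and "t" (3): a world point X has camera coordinates R X + t; the wrist camera has in their place "tool_from_camera" (4x4, takes a point from camera to tool coordinates, whose origin is the TCP and whose axes are the tool frame's). Camera axes: x right, y down, z forward; pixel columns grow to the right and rows downward; lengths in m; the calibration is good to about 2 mm. A picture is of the moment at which its call begins: read the wrist's pose just before it. There is no depth.
- r.close_job(): hands the job in, once; it reports no verdict.
The state is a dict: "time_s": time; "joints": joint angles; "qd": joint speeds; "joint_torque": joint torques, N m; "tcp_pos": TCP position; "eef_rot": TCP orientation; "contact_force": force on the tool from outside, world axes, zero at the start; "moment": the same for the moment, N m; "gripper_width": finger opening in m.
Only numpy, scipy, OpenCV 4.12 (cv2) and the standard library are available. Lean on these libraries where they do the work, as an engineer would, in place of code of your own. Each camera call takes 0.05 s, during which the arm holds its last target.

## Working session

There is one attempt and no reset: what is moved stays moved. The work goes in short steps, Python scripts to look and compute and a tool call to move; the robot and the scene stay as the last step left them, time stands still between calls to the robot, and variables do not carry over. Pictures are saved under pics/ and viewed, and the job is handed in when it is done.

Besides the shell and the picture viewer there is one more tool, called after "Call:" by a JSON object that holds its "op" and its "data", one argument or row to a line. jog_arm: Moves the arm, as the interface text tells. Its arguments: {"type":"object","properties":{"steps":{"type":"array","items":{"type":"array","items":{"type":"number"}}},"squeeze":{"type":"number"}},"required":["steps"]}

```bash
mkdir -p pics; ls; python3 - <<'E'
from plant import r
import cv2
s=r.get_state();print(s)
for n in("scene","top","wrist"):
    c=r.capture(n);cv2.imwrite(f"pics/{n}0.png",c["image"][:,:,::-1])
    print({k:v for k,v in c.items() if k!="image"})
E
```

```text
pics
{'time_s': 0.0, 'joints': array([ 8.77840417e+01,  2.05921294e+01,  6.33845696e-01, -2.04940255e-02,
       -7.01355680e+01, -1.65055067e+01]), 'qd': array([ 0.08143877,  0.00320544,  0.00521489, -0.03334284,  0.05737584,
        0.03744719]), 'joint_torque': array([-2.03026202e-04, -5.82722497e+01,  2.93059462e+01,  6.99705586e+00,
        7.01544690e-03, -1.81405326e-04]), 'tcp_pos': array([0.21654264, 0.63884075, 0.24461419]), 'eef_rot': array([-8.99918051e+01, -9.54582159e-02, -1.08728451e+02]), 'contact_force': array([0.22020792, 0.48441947, 0.01916309]), 'moment': array([-0.03766477,  0.01276049, -0.00284952]), 'gripper_width': 0.08798742340836366}
{'vfov': 49.87536771753058, 'cx': 255.7229401077539, 'cy': 186.13779264452037, 'R': array([[ 0.65880306, -0.75197405, -0.02266183],
       [-0.42187639, -0.34432896, -0.83872396],
       [ 0.62289553,  0.5621144 , -0.54408507]]), 't': array([-0.45767049,  0.27539838,  1.22164497])}
{'vfov': 44.3735816838977, 'cx': 256.26358426970484, 'cy': 194.0237226111676, 'R': array([[-0.02665064, -0.99962244, -0.00668798],
       [-0.99798247,  0.0269914 , -0.0574669 ],
       [ 0.05762572,  0.00514296, -0.99832501]]), 't': array([-0.08855222,  0.57716129,  1.48507141])}
{'vfov': 70.7215026490868, 'cx': 256.60071044727573, 'cy': 188.89811831385697, 'tool_from_camera': array([[ 9.99999325e-01, -1.14856861e-03,  1.73390547e-04,
        -1.45053644e-03],
       [-4.54505766e-04, -2.49527695e-01,  9.68367556e-01,
        -1.39301822e-01],
       [-1.06897084e-03, -9.68366981e-01, -2.49528049e-01,
         6.74641624e-02],
       [ 0.00000000e+00,  0.00000000e+00,  0.00000000e+00,
         1.00000000e+00]])}
```

View pics/scene0.png

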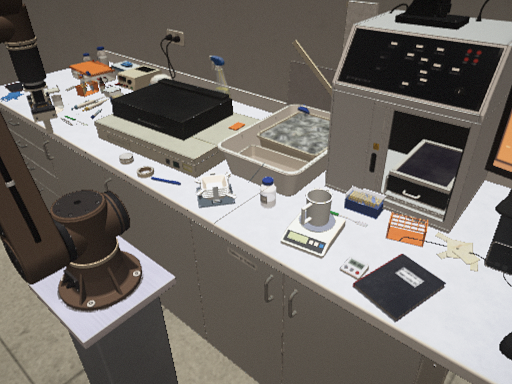

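View pics/top0.png

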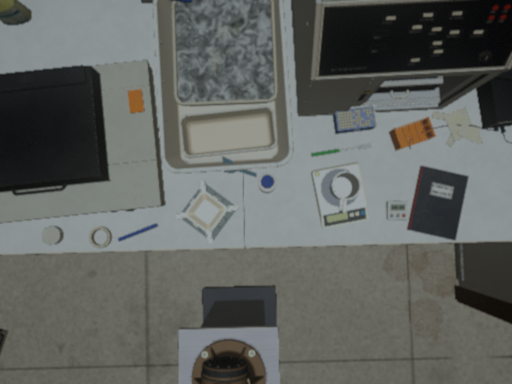

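View pics/wrist0.png

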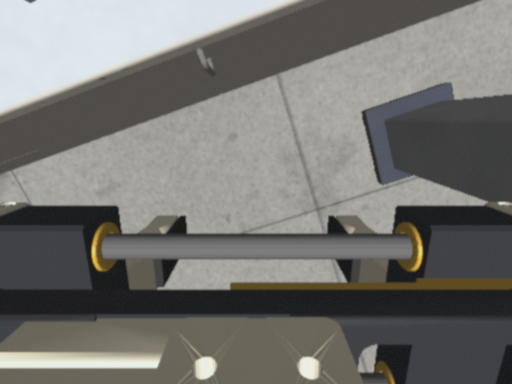

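The scene picture shows the balance with the beaker near (318,215), the dish stand at (215,190), the bottle at (267,192) and the timer at (353,267). The top view shows the pan and beaker at (342,185), the stand at (208,210), the bottle at (267,183), the spatula at (340,151), the timer at (397,210) and the marker at (138,232). Next I'll enlarge the top view and measure.

```bash
cat >h.py <<'E'
import numpy as np,cv2
from plant import r
def K(c):
    f=c["image"].shape[0]/2/np.tan(np.radians(c["vfov"]/2)); return f
def Rt(c,pose=None):
    if "R" in c: return c["R"],c["t"]
    from scipy.spatial.transform import Rotation as Ro
    p,e=pose; T=np.eye(4);T[:3,:3]=Ro.from_euler('xyz',e,degrees=True).as_matrix();T[:3,3]=p
    W=T@c["tool_from_camera"]; R=W[:3,:3].T; return R,-R@W[:3,3]
def ray(c,u,v,z,pose=None):
    R,t=Rt(c,pose);f=K(c);d=R.T@np.array([(u-c["cx"])/f,(v-c["cy"])/f,1]);o=-R.T@t
    return o+d*(z-o[2])/d[2]
def proj(c,X,pose=None):
    R,t=Rt(c,pose);p=R@np.array(X)+t;return c["cx"]+K(c)*p[0]/p[2],c["cy"]+K(c)*p[1]/p[2]
def crop(c,name,u0,u1,v0,v1,s):
    im=c["image"][v0:v1,u0:u1,::-1];cv2.imwrite("pics/"+name,cv2.resize(im,None,fx=s,fy=s,interpolation=cv2.INTER_CUBIC))
E
python3 - <<'E'
from h import *
c=r.capture("top")
crop(c,"t_stand.png",160,290,150,245,6)
crop(c,"t_bal.png",290,420,135,230,6)
c2=r.capture("scene")
crop(c2,"s_both.png",185,385,155,290,4)
E
```

```text
(no output)
```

View pics/t_stand.png

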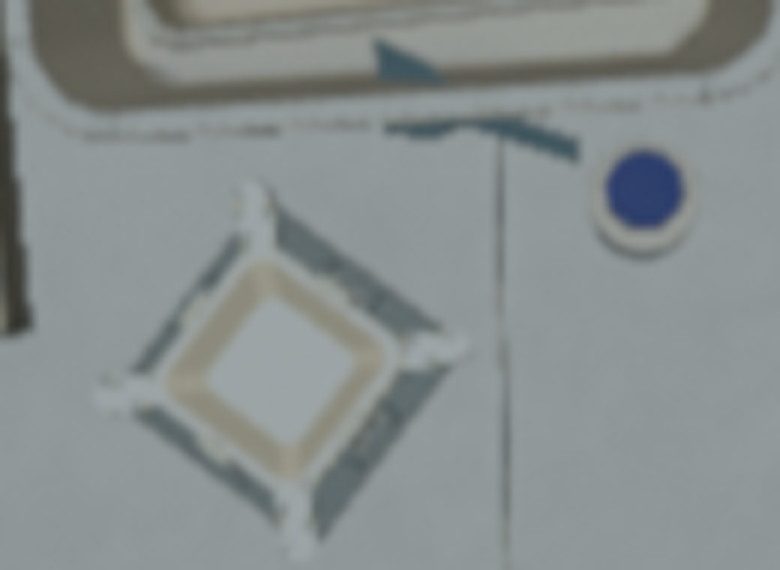

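View pics/t_bal.png

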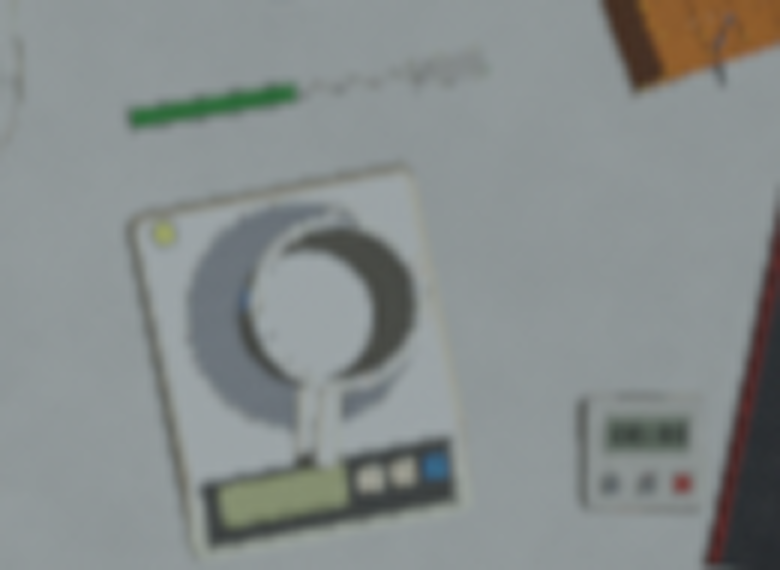

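View pics/s_both.png

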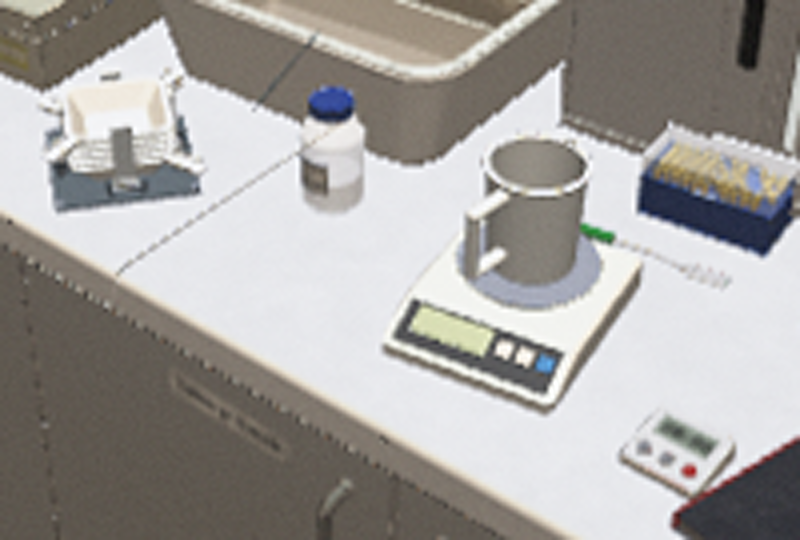

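The stand crop shows the top dish's lip towards the robot at crop (297,530), the far lip at (252,200) and side lips at (115,395) and (435,347). The balance crop shows the beaker rim around (330,305), the handle ending near (318,458), and housing corners at (130,222), (410,168), (468,505) and (197,555). I'll turn these into positions.

```bash
python3 - <<'E'
from h import *
np.set_printoptions(precision=4,suppress=True)
c=r.capture("top")
S=lambda x,y,z:ray(c,160+x/6-.4,150+y/6-.4,z)
B=lambda x,y,z:ray(c,290+x/6-.4,135+y/6-.4,z)
# stand
print("lip tip",S(299,558,.064))
for p in[(252,185),(465,347),(95,397)]:print("other lip",S(*p,.055))
for p in[(262,245),(410,357),(290,497),(140,385)]:print("rim corner",S(*p,.064))
for p in[(268,265),(385,355),(290,475),(170,380)]:print("inner rim",S(*p,.064))
for p in [(268,295),(350,355),(288,440),(208,380)]:print("floor",S(*p,.040))
print("bottle cap",S(645,190,.110))
# balance
for p in[(130,222),(410,168),(468,505),(197,555)]:print("bal",B(*p,.040))
print("bal c via grad")
print("spat",B(130,118,.005),B(485,65,.003))
for p in [(582,398),(700,398),(582,508),(700,512)]:print("timer",B(*p,.02))
print("notebook",B(705,555,.01),B(780,190,.01), "orange",B(640,90,.0))
print("marker",ray(c,119,240,.007),ray(c,157,226,.007))
print("edge",ray(c,280,242,0))
print("rim outer: left/right/top/bot",B(245,300,.149),B(415,300,.149),B(335,210,.149),B(330,385,.149))
print("handle end", B(320,465,.142),B(296,460,.1),B(342,465,.142))
E
```

```text
lip tip [0.4263 0.0435 0.064 ]
other lip [0.6193 0.0648 0.055 ]
other lip [ 0.5323 -0.0437  0.055 ]
other lip [0.5116 0.1482 0.055 ]
rim corner [0.5874 0.0592 0.064 ]
rim corner [ 0.5276 -0.0157  0.064 ]
rim corner [0.4576 0.0475 0.064 ]
rim corner [0.517  0.1234 0.064 ]
inner rim [0.577  0.0563 0.064 ]
inner rim [ 0.529  -0.0029  0.064 ]
inner rim [0.4688 0.0472 0.064 ]
inner rim [0.5191 0.1079 0.064 ]
floor [0.5627 0.0594 0.04  ]
floor [0.5302 0.0172 0.04  ]
floor [0.4867 0.0505 0.04  ]
floor [0.5191 0.0917 0.04  ]
bottle cap [ 0.6065 -0.1379  0.11  ]
bal [ 0.6391 -0.2789  0.04  ]
bal [ 0.6636 -0.4265  0.04  ]
bal [ 0.4864 -0.4498  0.04  ]
bal [ 0.4642 -0.308   0.04  ]
bal c via grad
spat [ 0.6989 -0.2848  0.005 ] [ 0.7226 -0.4769  0.003 ]
timer [ 0.5412 -0.5168  0.02  ]
timer [ 0.5396 -0.5791  0.02  ]
timer [ 0.4832 -0.5143  0.02  ]
timer [ 0.4794 -0.5763  0.02  ]
notebook [ 0.4566 -0.5811  0.01  ] [ 0.6499 -0.6298  0.01  ] orange [ 0.7072 -0.5605  0.    ]
marker [0.4398 0.3387 0.007 ] [0.4812 0.2164 0.007 ]
edge [ 0.4196 -0.1758  0.    ]
rim outer: left/right/top/bot [ 0.5885 -0.321   0.149 ] [ 0.5863 -0.4032  0.149 ] [ 0.6311 -0.3661  0.149 ] [ 0.5462 -0.3605  0.149 ]
handle end [ 0.5078 -0.3555  0.142 ] [ 0.5112 -0.3511  0.1   ] [ 0.5075 -0.3662  0.142 ]
```

The dish centre is about (0.523,0.054) with its x axis at 6.2°. The pan is about (0.582,-0.364) with the balance at 9°, and the beaker about (0.588,-0.362). The sizes agree with those given to a few mm. I'm moving above the handle now.

Call:
{"op": "jog_arm", "data": {
  "steps": [
    [0.3,0.028,0,0.028,0],
    [0.3,0.028,0,0.028,0],
    [0.3,0.028,0,0.028,0],
    [0.3,0.028,0,0.028,0],
    [0.3,0.028,0,0.028,0],
    [0.3,0.028,0,0.028,0],
    [0.3,0.028,0,0.028,0],
    [0.3,0.028,0,0.028,0],
    [0.3,0.028,0,0.028,0],
    [0.3,0.028,0,0.028,0],
    [0.3,0.028,0,0.028,0],
    [0.3,0.028,0,0.028,0]
  ]
}}

```text
time_s: 1.3
tcp_pos: [0.4274, 0.2113, 0.246]
eef_rot: [-90.0, 0.1, -108.7]
contact_force: [1.3, 0.7, 0.7]
gripper_width: 0.0614
```

Call:
{"op": "jog_arm", "data": {
  "steps": [
    [0.3,0.035,0,0.017,0],
    [0.3,0.035,0,0.017,0],
    [0.3,0.035,0,0.017,0],
    [0.3,0.035,0,0.017,0],
    [0.3,0.035,0,0.017,0],
    [0.3,0.035,0,0.017,0],
    [0.3,0.035,0,0.017,0],
    [0.3,0.035,0,0.017,0],
    [0.3,0.035,0,0.017,0],
    [0.3,0.035,0,0.017,0],
    [0.3,0.035,0,0.017,0],
    [0.3,0.035,0,0.017,0]
  ]
}}

```text
time_s: 2.3
tcp_pos: [0.4853, -0.2522, 0.2458]
eef_rot: [-90.0, 0.0, -108.7]
contact_force: [1.3, 0.6, 0.4]
gripper_width: 0.0616
```

Call:
{"op": "jog_arm", "data": {
  "steps": [
    [0.3,0.035,0,0.017,0],
    [0.3,0.035,0,0.017,0],
    [0.3,0.02,0,0.012,0],
    [0.3,0,0,0,-7],
    [0.3,0,0,0,-7],
    [0.3,0,0,0,-7],
    [0.3,0,0,0,0]
  ]
}}

```text
time_s: 2.88
tcp_pos: [0.4999, -0.3504, 0.2453]
eef_rot: [-90.0, 0.0, -87.4]
contact_force: [-0.5, 0.1, -0.1]
gripper_width: 0.0617
```

```bash
python3 - <<'E'
from h import *
s=r.get_state();c=r.capture("wrist");cv2.imwrite("pics/w1.png",c["image"][:,:,::-1])
c=r.capture("scene");crop(c,"s1.png",260,380,150,270,5)
print(s["tcp_pos"],s["eef_rot"])
E
```

```text
[ 0.49987826 -0.3503823   0.24527036] [-9.00273144e+01  1.36568077e-02 -8.74361793e+01]
```

View pics/w1.png

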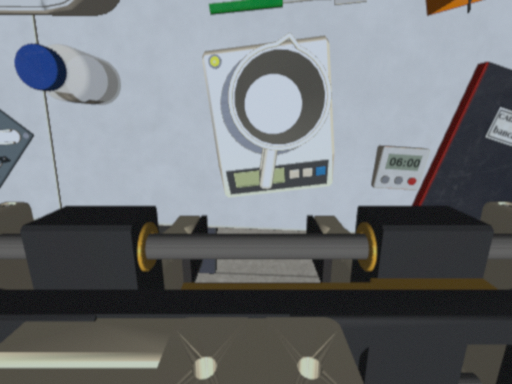

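View pics/s1.png

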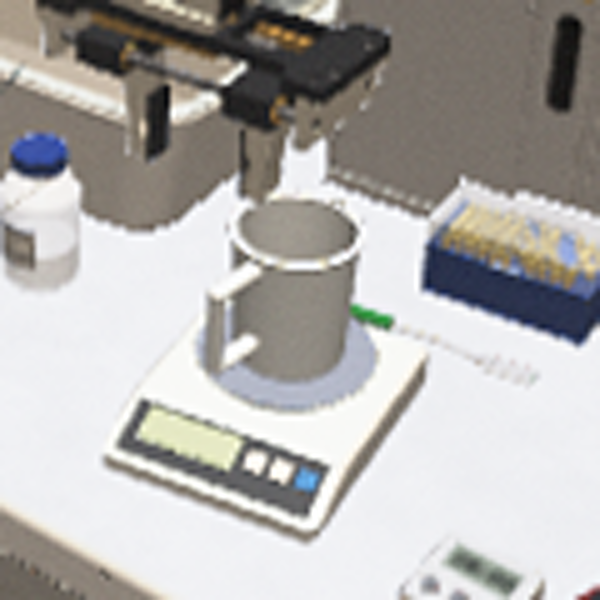

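The wrist view shows the beaker rim around (280,97) and the handle running from (270,148) to (266,186). The timer is at (401,168) and the bottle at (60,72). I'm measuring the handle from a crop of this picture.

```bash
python3 - <<'E'
from h import *
im=cv2.imread("pics/w1.png")[20:200,190:350];cv2.imwrite("pics/w1c.png",cv2.resize(im,None,fx=4.5,fy=3.3*4.5/4.5 if 0 else 4.5 if 0 else 3.3,interpolation=cv2.INTER_CUBIC))
im=cv2.imread("pics/w1.png")[120:200,215:335];cv2.imwrite("pics/w1d.png",cv2.resize(im,None,fx=6,fy=6,interpolation=cv2.INTER_CUBIC))
E
```

```text
(no output)
```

View pics/w1d.png

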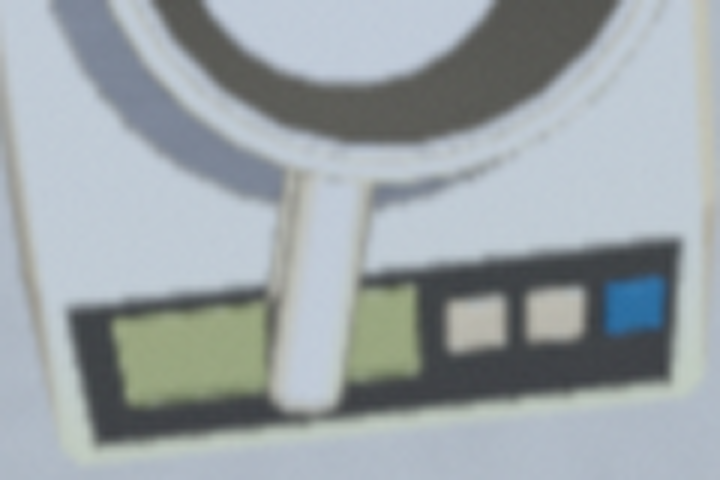

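View pics/w1c.png

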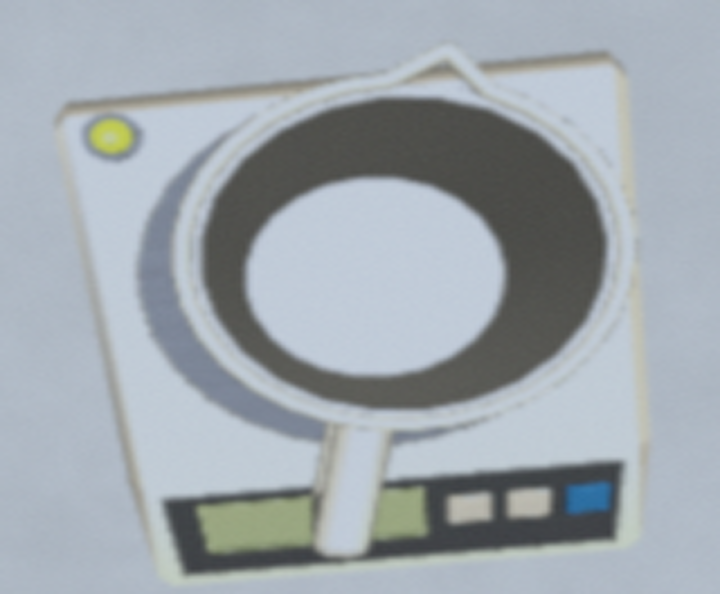

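```bash
python3 - <<'E'
from h import *
np.set_printoptions(precision=4,suppress=True)
s=r.get_state();c=r.capture("wrist");p=(s["tcp_pos"],s["eef_rot"])
D=lambda x,y,z:ray(c,215+x/6-.4,120+y/6-.4,z,p)
C=lambda x,y,z:ray(c,190+x/4.5-.4,20+y/3.3-.4,z,p)
for q in[(283,408),(340,408),(310,178),(370,180)]:print("handle",D(*q,.142))
for q in[(175,245),(635,245),(404,430),(370,75)]:print("rim",C(*q,.149))
print("bal TL TR",C(60,108,.04),C(615,58,.04),"front",C(640,540,.02),C(165,575,.02))
for q in[(245,275),(505,275),(375,177),(375,377)]:print("inner floor",C(*q,.056))
E
```

```text
handle [ 0.5067 -0.3535  0.142 ]
handle [ 0.507  -0.3623  0.142 ]
handle [ 0.5421 -0.3562  0.142 ]
handle [ 0.5422 -0.3651  0.142 ]
rim [ 0.5873 -0.3228  0.149 ]
rim [ 0.5902 -0.4071  0.149 ]
rim [ 0.5427 -0.3673  0.149 ]
rim [ 0.627  -0.3566  0.149 ]
bal TL TR [ 0.641  -0.2816  0.04  ] [ 0.6619 -0.4236  0.04  ] front [ 0.4855 -0.4538  0.02  ] [ 0.4653 -0.3078  0.02  ]
inner floor [ 0.5856 -0.3315  0.056 ]
inner floor [ 0.5879 -0.3985  0.056 ]
inner floor [ 0.6187 -0.3634  0.056 ]
inner floor [ 0.5516 -0.3667  0.056 ]
```

The rim and inner-floor centres agree at (0.587,-0.365). The handle is at (0.511,-0.358), facing about -5°. I'm turning to line up, descending and gripping.

Call:
{"op": "jog_arm", "data": {
  "steps": [
    [0.3,0,0,0,4],
    [0.3,0,0,0,3.5],
    [0.3,0.007,0.02,0.012,0],
    [0.3,0,0.03,0,0],
    [0.3,0,0.03,0,0],
    [0.3,0,0.025,0,0],
    [0.3,0,0.017,0,0],
    [0.3,0,0,0,0]
  ]
}}

```text
time_s: 3.7
tcp_pos: [0.5092, -0.3569, 0.1195]
eef_rot: [-90.4, 0.1, -95.4]
contact_force: [-0.1, 0.0, 0.6]
gripper_width: 0.0611
```

```bash
python3 - <<'E'
from h import *
s=r.get_state();c=r.capture("wrist");cv2.imwrite("pics/w2.png",c["image"][:,:,::-1])
c=r.capture("scene");crop(c,"s2.png",260,380,150,270,5)
print(s["tcp_pos"],s["eef_rot"],s["contact_force"])
E
```

```text
[ 0.50923395 -0.35688668  0.11950438] [-90.35686124   0.12798032 -95.41853749] [-0.07581059  0.01296497  0.64932519]
```

View pics/w2.png

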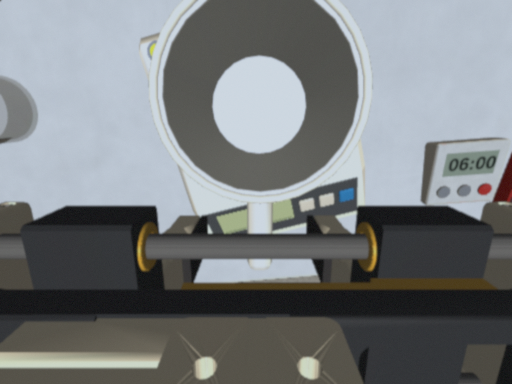

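View pics/s2.png

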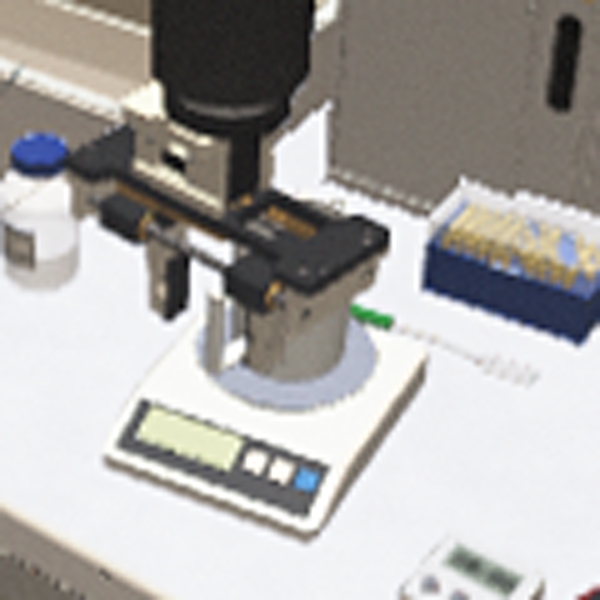

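In the wrist view the handle is centred between the pads at column 260 and runs straight, so the alignment is good. I'm closing.

Call:
{"op": "jog_arm", "data": {
  "steps": [
    [0.5,0.001,-0.001,0.002,0],
    [0.8,0,0,0,0],
    [1,0,0,0,0],
    [1,0,0,0,0],
    [1,0,0,0,0],
    [1,0,0,0,0],
    [1,0,0,0,0],
    [1,0,0,0,0]
  ],
  "squeeze": 45
}}

```text
time_s: 4.47
tcp_pos: [0.5133, -0.3593, 0.1246]
eef_rot: [-90.0, -0.0, -95.2]
contact_force: [0.4, 0.3, 0.8]
gripper_width: 0.0133
```

Call:
{"op": "jog_arm", "data": {
  "steps": [
    [1,0,-0.003,0,0],
    [1,0,-0.006,0,0],
    [1,0,-0.01,0,0],
    [1,0,-0.015,0,0],
    [1,0,-0.015,0,0],
    [1,0,0,0,0]
  ]
}}

```text
time_s: 4.97
tcp_pos: [0.515, -0.3603, 0.1777]
eef_rot: [-89.7, -0.1, -95.2]
contact_force: [0.3, -0.8, -1.4]
gripper_width: 0.0116
```

```bash
python3 - <<'E'
from h import *
s=r.get_state();print(s["contact_force"],s["moment"],s["tcp_pos"])
c=r.capture("scene");crop(c,"s3.png",260,380,150,270,5)
E
```

```text
[ 0.30473184 -0.84428468 -1.39314896] [-0.19213704 -0.09054807 -0.03325999] [ 0.51498407 -0.36026652  0.17773849]
```

View pics/s3.png

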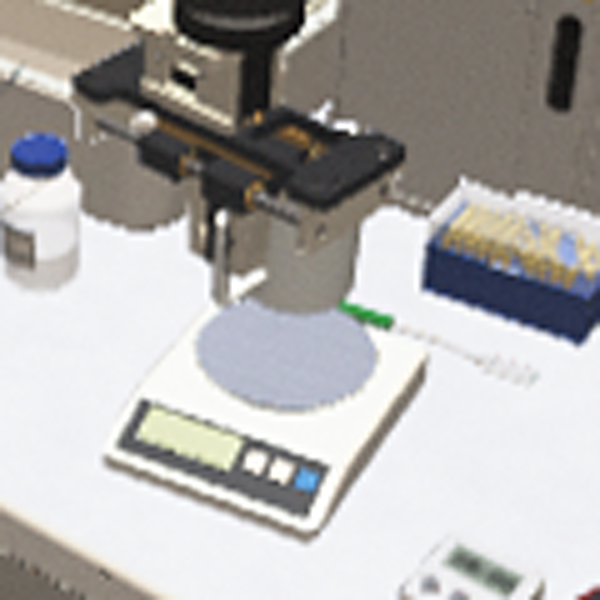

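The beaker is lifted level and clear, and the pan is empty with its ellipse at crop (287,350). I'm carrying it to the right of the balance, behind the timer.

Call:
{"op": "jog_arm", "data": {
  "steps": [
    [1,0.01,0,0.003,0],
    [1,0.02,0,0.005,0],
    [1,0.02,0,0.005,0],
    [1,0.02,0,0.005,0],
    [1,0.02,0,0.005,0],
    [1,0.02,0,0.005,0],
    [1,0.01,0,0.003,0],
    [1,0.007,0,0.001,0],
    [1,0,0,0,0],
    [1,0,0.02,0,0],
    [1,0,0.03,0,0],
    [1,0,0,0,0]
  ]
}}

```text
time_s: 6.02
tcp_pos: [0.5308, -0.4857, 0.1176]
eef_rot: [-90.4, 0.3, -95.3]
contact_force: [-1.9, 1.8, -4.2]
gripper_width: 0.0118
```

```bash
python3 - <<'E'
from h import *
s=r.get_state();print(s["contact_force"],s["moment"],s["tcp_pos"],s["eef_rot"])
c=r.capture("scene");crop(c,"s4.png",270,410,170,300,5)
c=r.capture("top");crop(c,"t4.png",300,430,130,230,6)
E
```

```text
[-1.94476617  1.76936004 -4.16665667] [ 0.38920908  0.49804796 -0.00457155] [ 0.5308096  -0.4856744   0.11759543] [-90.41637196   0.30826364 -95.26906032]
```

View pics/s4.png

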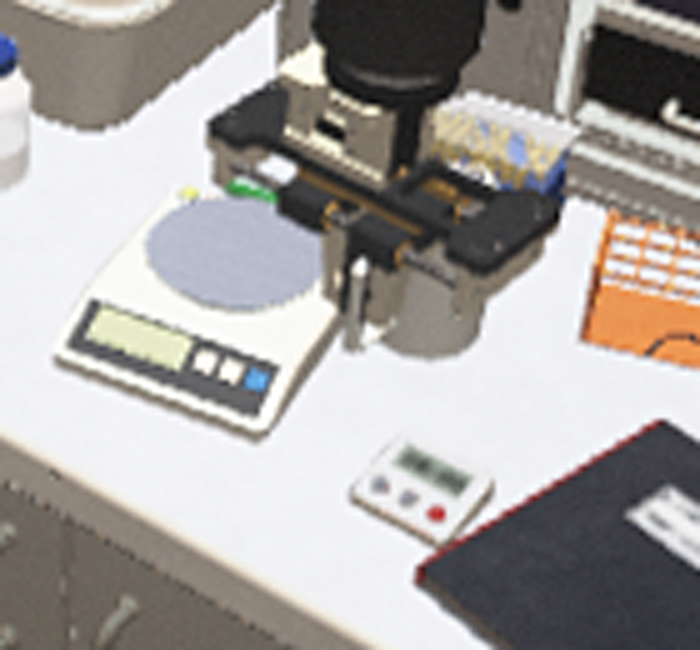

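View pics/t4.png

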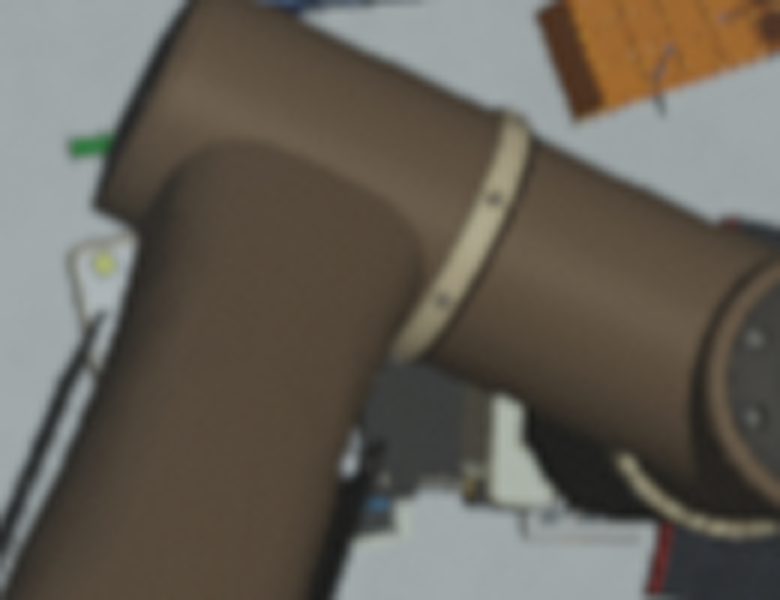

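The beaker is upright and clear to the right of the balance, at scene crop (430,320). The timer is untouched at (425,490). I'm lowering slowly.

Call:
{"op": "jog_arm", "data": {
  "steps": [
    [1,0,0,0,0],
    [1,0,0,0,0],
    [1,0,0.012,0,0],
    [1,0,0.012,0,0],
    [1,0,0.012,0,0],
    [1,0,0.008,0,0],
    [1,0,0.004,0,0],
    [1,0,0,0,0],
    [1,0,0,0,0],
    [1,0,0,0,0]
  ]
}}

```text
time_s: 6.95
tcp_pos: [0.534, -0.489, 0.076]
eef_rot: [-90.0, -0.0, -95.2]
contact_force: [0.3, 0.1, -0.6]
gripper_width: 0.0115
```

Call:
{"op": "jog_arm", "data": {
  "steps": [
    [1,0,0.002,0,0],
    [1,0,0,0,0],
    [1,0,0.002,0,0],
    [1,0,0,0,0],
    [1,0,0.001,0,0],
    [1,0,0,0,0],
    [1,0,0,0,0],
    [1,0,0,0,0]
  ]
}}

```text
time_s: 7.62
tcp_pos: [0.5336, -0.4888, 0.0706]
eef_rot: [-90.0, -0.0, -95.2]
contact_force: [0.3, 0.3, -1.8]
gripper_width: 0.0115
```

```bash
python3 - <<'E'
from h import *
s=r.get_state();print(s["contact_force"],s["moment"],s["tcp_pos"],s["eef_rot"])
c=r.capture("scene");crop(c,"s5.png",320,400,200,270,9)
E
```

```text
[ 0.27263978  0.25901733 -1.7649563 ] [-0.03924646  0.04507594 -0.02493873] [ 0.53364132 -0.48875583  0.07060161] [-8.99965104e+01 -3.10399423e-03 -9.52244003e+01]
```

View pics/s5.png

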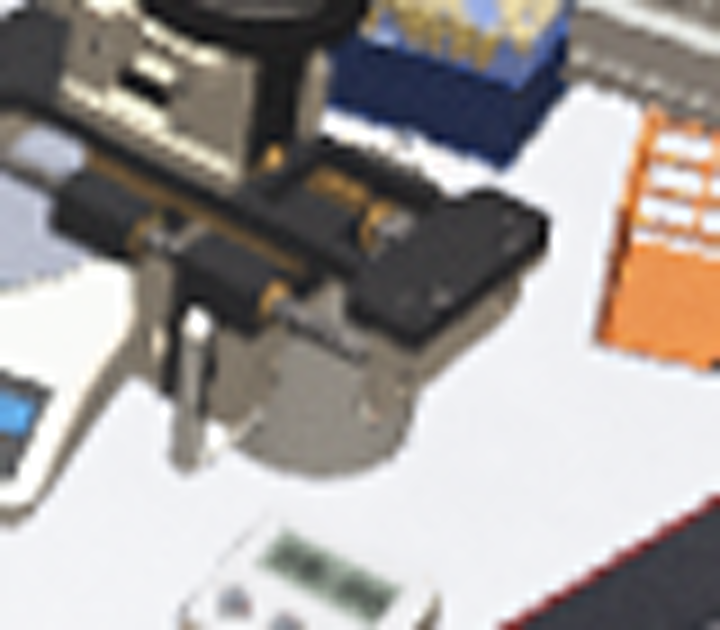

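Call:
{"op": "jog_arm", "data": {
  "steps": [
    [1,0,0.002,0,0],
    [1,0,0,0,0],
    [1,0,0,0,0],
    [1,0,0,0,0]
  ]
}}

```text
time_s: 8.0
tcp_pos: [0.5336, -0.489, 0.0704]
eef_rot: [-90.0, -0.1, -95.2]
contact_force: [-4.0, 2.8, 9.0]
gripper_width: 0.0116
```

Call:
{"op": "jog_arm", "data": {
  "steps": [
    [1,0,0.002,0,0],
    [1,0,0,0,0],
    [1,0,0,0,0],
    [1,0,0,0,0]
  ]
}}

```text
time_s: 8.33
tcp_pos: [0.5335, -0.4892, 0.0702]
eef_rot: [-89.9, -0.1, -95.2]
contact_force: [-7.3, 4.4, 19.4]
gripper_width: 0.0111
```

Contact is at z≈0.070. I'm easing the press off and releasing gently.

Call:
{"op": "jog_arm", "data": {
  "steps": [
    [1,0,-0.003,0,0],
    [1,0,0,0,0],
    [1,0,0,0,0],
    [0.8,0,0,0,0],
    [0.75,0,0,0,0],
    [0.7,0,0,0,0],
    [0.65,0,0,0,0],
    [0.65,0,0,0,0]
  ]
}}

```text
time_s: 9.0
tcp_pos: [0.5336, -0.4886, 0.0692]
eef_rot: [-90.0, 0.0, -95.2]
contact_force: [-0.0, -0.1, -0.4]
gripper_width: 0.0296
```

```bash
python3 - <<'E'
from h import *
s=r.get_state();print(s["contact_force"],s["tcp_pos"],s["gripper_width"])
c=r.capture("wrist");cv2.imwrite("pics/w6.png",c["image"][:,:,::-1])
E
```

```text
[-0.02177751 -0.05996763 -0.39436187] [ 0.53358158 -0.48864707  0.06917732] 0.029598107007417506
```

View pics/w6.png

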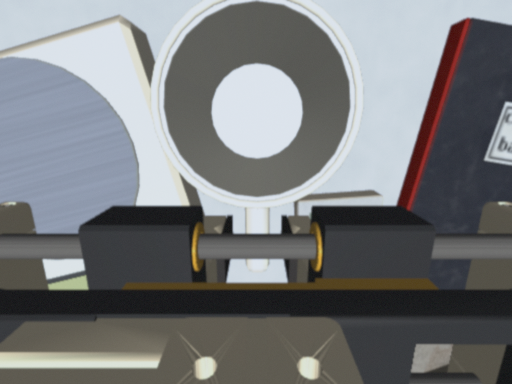

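The beaker stands free, centred between the opened jaws, and the bar is clear of both pads. I'm going up and over to the dish lip.

Call:
{"op": "jog_arm", "data": {
  "steps": [
    [0.65,0,-0.015,0,0],
    [0.65,0,-0.03,0,0],
    [0.65,0,-0.035,0,0],
    [0.65,0,-0.035,0,0],
    [0.65,0,-0.035,0,0],
    [0.6,0,0,0,-6],
    [0.6,0,0,0,-5.4],
    [0.6,0,0,0,0]
  ]
}}

```text
time_s: 9.72
tcp_pos: [0.5337, -0.4887, 0.2204]
eef_rot: [-89.9, -0.0, -83.6]
contact_force: [-0.2, 0.4, 1.1]
gripper_width: 0.0346
```

```bash
python3 - <<'E'
from h import *
s=r.get_state();print(s["tcp_pos"],s["eef_rot"])
c=r.capture("wrist");cv2.imwrite("pics/w7.png",c["image"][:,:,::-1])
E
```

```text
[ 0.53374594 -0.4886992   0.22043591] [-8.99265347e+01 -3.54560067e-02 -8.35867426e+01]
```

View pics/w7.png

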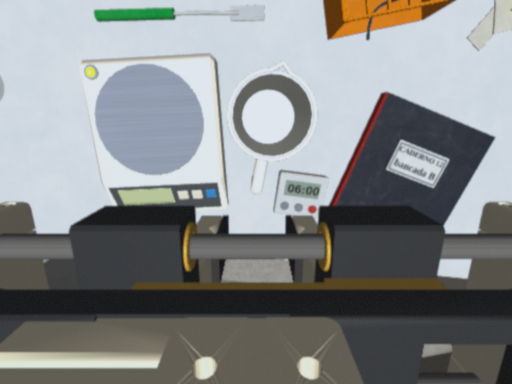

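The beaker stands upright at (270,115), about 25 mm from the balance. The timer at (302,190) and the spatula at (180,14) are undisturbed, and the pan's ellipse is centred near (150,119).

```bash
python3 - <<'E'
from h import *
s=r.get_state();p=(s["tcp_pos"],s["eef_rot"]);c=r.capture("wrist")
im=c["image"].astype(int);hsv=cv2.cvtColor(c["image"],cv2.COLOR_RGB2HSV)
m=((im[:,:,2]-im[:,:,0]>18)&(im[:,:,0]<185)).astype(np.uint8);m[:,:80]=0;m[:,215:]=0;m[:50]=0;m[190:]=0
m=cv2.morphologyEx(m,cv2.MORPH_OPEN,np.ones((5,5)))
cs,_=cv2.findContours(m,0,1);k=max(cs,key=cv2.contourArea);e=cv2.fitEllipse(k);print(e,cv2.boundingRect(k))
print(ray(c,*e[0],.053,p)); (x,y,w,h)=cv2.boundingRect(k)
print(ray(c,x,e[0][1],.053,p),ray(c,x+w,e[0][1],.053,p),ray(c,e[0][0],y,.053,p),ray(c,e[0][0],y+h,.053,p))
print("beaker rim c",ray(c,272,113,.096,p))
E
```

```text
((148.12095642089844, 118.87528991699219), (103.24480438232422, 113.98004150390625), 143.945556640625) (95, 64, 108, 111)
[ 0.58889518 -0.36232275  0.053     ]
[ 0.58279427 -0.30451167  0.053     ] [ 0.59519868 -0.42205357  0.053     ] [ 0.64460108 -0.36202063  0.053     ] [ 0.52597634 -0.362664    0.053     ]
beaker rim c [ 0.6081176  -0.49416557  0.096     ]
```

Call:
{"op": "jog_arm", "data": {
  "steps": [
    [0.6,-0.038,0,-0.003,0],
    [0.6,-0.038,0,-0.003,0],
    [0.6,-0.038,0,-0.003,0],
    [0.6,-0.038,0,-0.003,0],
    [0.6,-0.038,0,-0.003,0],
    [0.6,-0.038,0,-0.003,0],
    [0.6,-0.038,0,-0.003,0],
    [0.6,-0.038,0,-0.003,0],
    [0.6,-0.038,0,-0.003,0],
    [0.6,-0.038,0,-0.003,0],
    [0.6,-0.038,0,-0.003,0],
    [0.6,-0.038,0,-0.003,0]
  ]
}}

```text
time_s: 10.82
tcp_pos: [0.4479, -0.0378, 0.2193]
eef_rot: [-90.0, -0.0, -84.0]
contact_force: [2.3, -0.2, -0.3]
gripper_width: 0.0348
```

Call:
{"op": "jog_arm", "data": {
  "steps": [
    [0.6,-0.038,0,-0.005,0],
    [0.6,-0.03,0,-0.005,0],
    [0.6,-0.016,0,-0.002,0],
    [0.6,0,0,0,0],
    [0.6,0,0,0,0],
    [0.6,0,0,0,0]
  ]
}}

```text
time_s: 11.32
tcp_pos: [0.4277, 0.0427, 0.2193]
eef_rot: [-90.0, -0.0, -83.9]
contact_force: [1.0, -0.0, -0.0]
gripper_width: 0.0352
```

```bash
python3 - <<'E'
from h import *
s=r.get_state();print(s["tcp_pos"],s["eef_rot"])
c=r.capture("wrist");cv2.imwrite("pics/w8.png",c["image"][:,:,::-1])
E
```

```text
[0.42773219 0.04273397 0.21934062] [-9.00294703e+01 -2.01834173e-02 -8.38893332e+01]
```

View pics/w8.png

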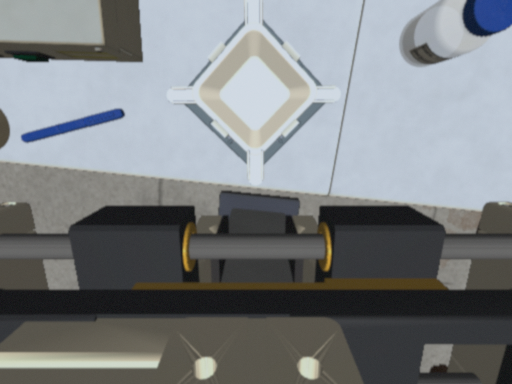

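The pan centre is (0.586,-0.363). The beaker centre is (0.608,-0.494) with its rim at the right height. In this view the lip runs straight down the image at column 256, tip near row 185.

```bash
python3 - <<'E'
from h import *
c=cv2.imread("pics/w8.png")[0:200,160:350];cv2.imwrite("pics/w8c.png",cv2.resize(c,None,fx=4,fy=3,interpolation=cv2.INTER_CUBIC))
E
```

```text
(no output)
```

View pics/w8c.png

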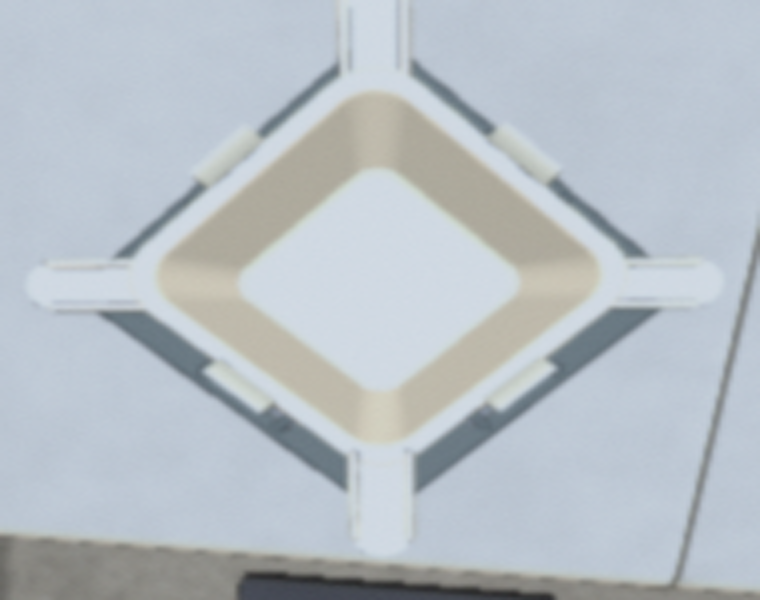

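```bash
python3 - <<'E'
from h import *
np.set_printoptions(precision=4,suppress=True)
s=r.get_state();c=r.capture("wrist");p=(s["tcp_pos"],s["eef_rot"])
C=lambda x,y,z:ray(c,160+x/4-.4,y/3-.35,z,p)
print("tip",C(382,553,.065),"sides near tip",C(352,520,.064),C(412,520,.064),"base",C(352,460,.064),C(412,460,.064))
for q in[(375,92),(600,278),(378,443),(158,278)]:print("inner rim",C(*q,.064))
for q in[(378,168),(522,283),(380,392),(237,285)]:print("floor",C(*q,.0405))
E
```

```text
tip [0.4254 0.0448 0.065 ] sides near tip [0.4368 0.0544 0.064 ] [0.4385 0.0378 0.064 ] base [0.4588 0.0565 0.064 ] [0.4605 0.0403 0.064 ]
inner rim [0.5784 0.0625 0.064 ]
inner rim [ 0.5276 -0.001   0.064 ]
inner rim [0.4656 0.0501 0.064 ]
inner rim [0.5156 0.1122 0.064 ]
floor [0.5608 0.0601 0.0405]
floor [0.5261 0.0162 0.0405]
floor [0.4826 0.0515 0.0405]
floor [0.5171 0.0951 0.0405]
```

The dish centre is (0.522,0.056) and its axis is at 6.2° from two independent features, so the lip is at (0.443,0.047). I'm descending onto it.

Call:
{"op": "jog_arm", "data": {
  "steps": [
    [0.6,-0.0025,0.03,0.0155,0],
    [0.6,0,0.035,0,0],
    [0.6,0,0.035,0,0],
    [0.6,0,0.03,0,0],
    [0.6,0,0.015,0,0],
    [0.6,0,0.01,0,0],
    [0.6,0,0,0,0],
    [0.6,0,0,0,0],
    [0.6,0,0,0,0]
  ]
}}

```text
time_s: 12.17
tcp_pos: [0.4435, 0.0469, 0.0651]
eef_rot: [-90.0, 0.0, -83.9]
contact_force: [0.2, 0.1, 0.1]
gripper_width: 0.035
```

```bash
python3 - <<'E'
from h import *
s=r.get_state();print(s["tcp_pos"],s["eef_rot"],s["contact_force"])
c=r.capture("wrist");cv2.imwrite("pics/w9.png",c["image"][:,:,::-1])
c=r.capture("scene");crop(c,"s9.png",180,260,150,220,9)
E
```

```text
[0.44354744 0.04686372 0.06514618] [-8.99593095e+01  7.16369814e-03 -8.38837371e+01] [0.20188826 0.09912697 0.13686794]
```

View pics/w9.png

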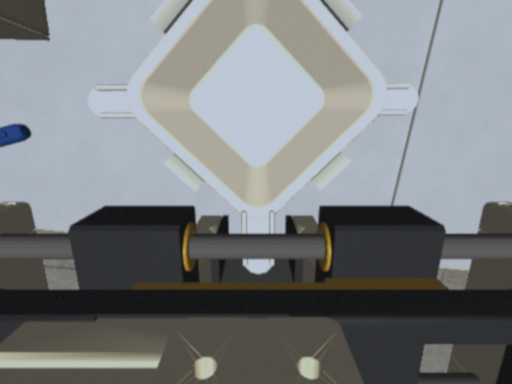

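View pics/s9.png

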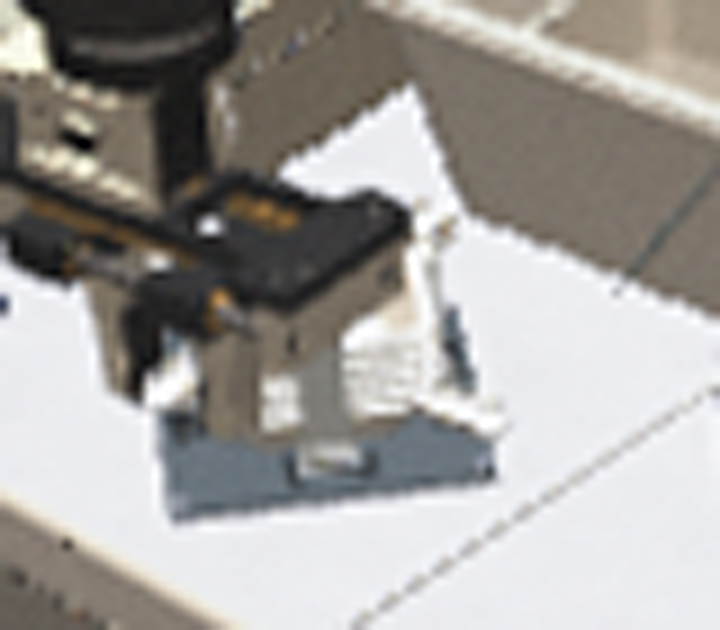

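The lip is centred between the pads at column 258. I'm gripping it lightly enough that it can pivot in the pads, since the tool itself can't tilt, but firmly enough for the peel.

Call:
{"op": "jog_arm", "data": {
  "steps": [
    [0.75,0,0,0,0],
    [0.9,0,0,0,0],
    [1,0,0,0,0],
    [1,0,0,0,0],
    [1,0,0,0,0],
    [1,0,0,0,0],
    [1,0,0,0,0]
  ],
  "squeeze": 15
}}

```text
time_s: 12.85
tcp_pos: [0.4431, 0.0472, 0.0647]
eef_rot: [-90.0, 0.0, -83.8]
contact_force: [0.6, 0.0, 0.6]
gripper_width: 0.0181
```

Call:
{"op": "jog_arm", "data": {
  "steps": [
    [1,0,-0.003,0,0],
    [1,0,-0.003,0,0],
    [1,0,-0.003,0,0],
    [1,0,0,0,0],
    [1,0,0,0,0]
  ]
}}

```text
time_s: 13.27
tcp_pos: [0.4431, 0.0472, 0.0738]
eef_rot: [-90.0, 0.0, -83.8]
contact_force: [1.7, -0.9, -0.1]
gripper_width: 0.0178
```

```bash
python3 - <<'E'
from h import *
s=r.get_state();print(s["contact_force"],s["moment"])
c=r.capture("wrist");cv2.imwrite("pics/w10.png",c["image"][:,:,::-1])
c=r.capture("scene");crop(c,"s10.png",180,260,150,220,9)
E
```

```text
[ 1.71245532 -0.92183546 -0.14145798] [-0.13410082 -0.47519995 -0.03136983]
```

View pics/w10.png

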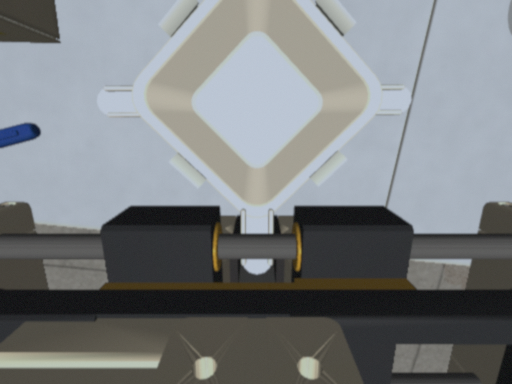

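View pics/s10.png

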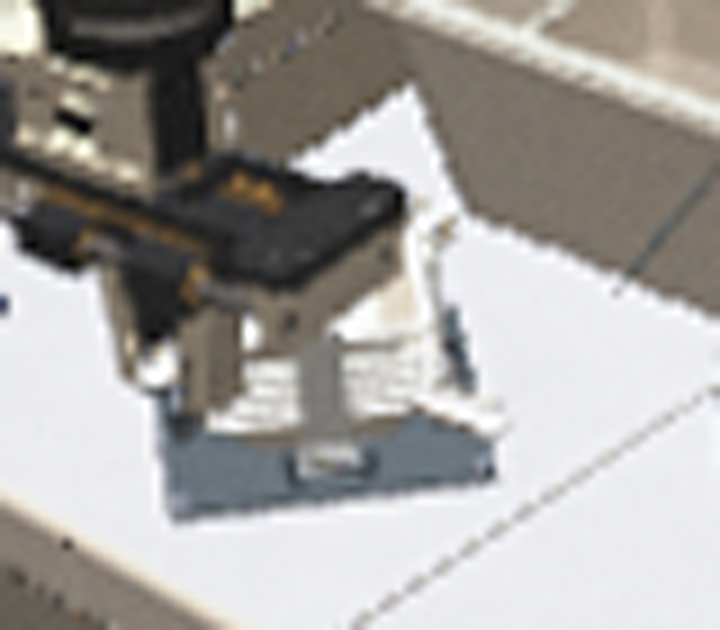

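A gap has opened under the lip side at crop (270,350), while the far side looks still seated. The peel is under way, so I continue in small steps.

Call:
{"op": "jog_arm", "data": {
  "steps": [
    [1,0,-0.003,0,0],
    [1,0,-0.003,0,0],
    [1,0,0,0,0],
    [1,0,0,0,0]
  ]
}}

```text
time_s: 13.7
tcp_pos: [0.4434, 0.0473, 0.08]
eef_rot: [-89.9, 0.0, -83.8]
contact_force: [2.7, -0.9, -1.2]
gripper_width: 0.0181
```

```bash
python3 - <<'E'
from h import *
s=r.get_state();print(s["contact_force"],s["moment"],s["tcp_pos"])
c=r.capture("wrist");cv2.imwrite("pics/w11.png",c["image"][:,:,::-1])
c=r.capture("scene");crop(c,"s11.png",180,260,150,220,9)
E
```

```text
[ 2.72933676 -0.91255139 -1.22998941] [-0.06608776 -0.99067163 -0.05297215] [0.44339987 0.04733825 0.07996085]
```

View pics/w11.png

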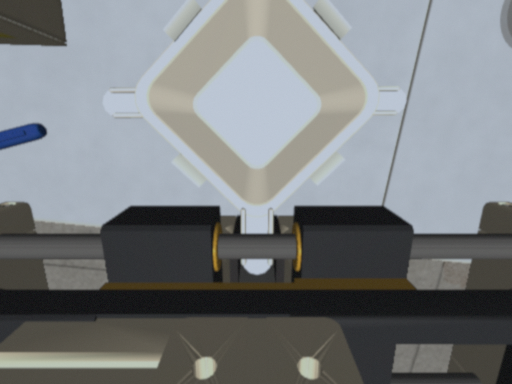

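View pics/s11.png

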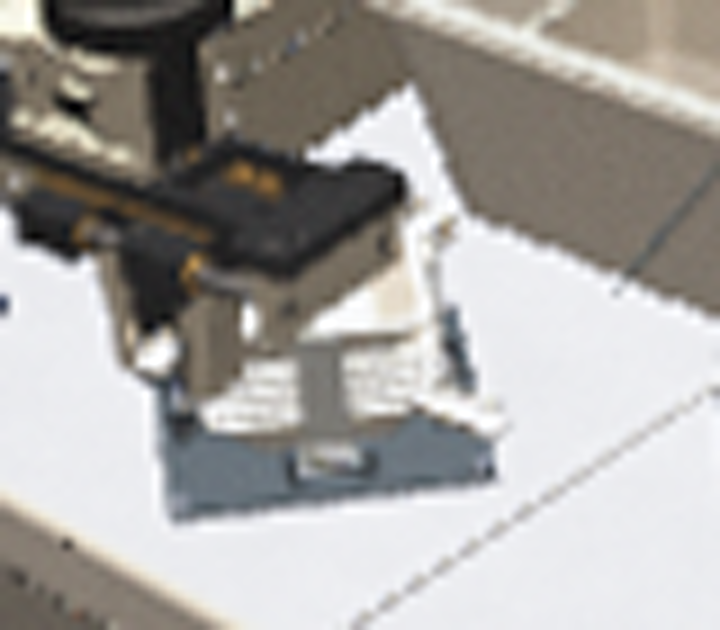

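The near side now stands clear above the near fingers, at crop (330,330), and the far corner is still down. I'm continuing, letting the grip follow the arc towards the far corner.

Call:
{"op": "jog_arm", "data": {
  "steps": [
    [1,0,-0.003,0.001,0],
    [1,0,-0.003,0.0005,0],
    [1,0,-0.003,0.0005,0],
    [1,0,-0.003,0.0005,0],
    [1,0,0,0,0],
    [1,0,0,0,0]
  ]
}}

```text
time_s: 14.3
tcp_pos: [0.4451, 0.0472, 0.0919]
eef_rot: [-90.0, -0.0, -83.8]
contact_force: [-0.3, 0.0, 3.1]
gripper_width: 0.0177
```

```bash
python3 - <<'E'
from h import *
s=r.get_state();print(s["contact_force"],s["moment"],s["tcp_pos"])
c=r.capture("wrist");cv2.imwrite("pics/w12.png",c["image"][:,:,::-1])
c=r.capture("scene");crop(c,"s12.png",180,260,150,220,9)
E
```

```text
[-0.34133247  0.03688391  3.07017695] [-0.11545145  0.33806137 -0.02841493] [0.44514818 0.04722775 0.09185364]
```

View pics/w12.png

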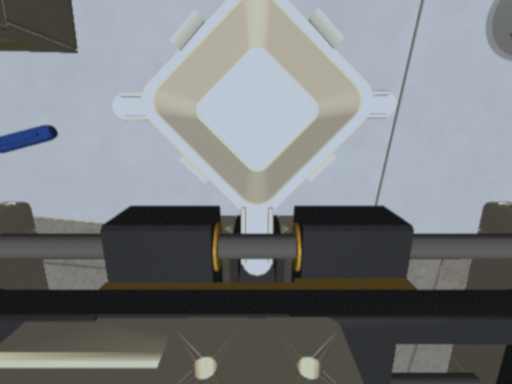

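View pics/s12.png

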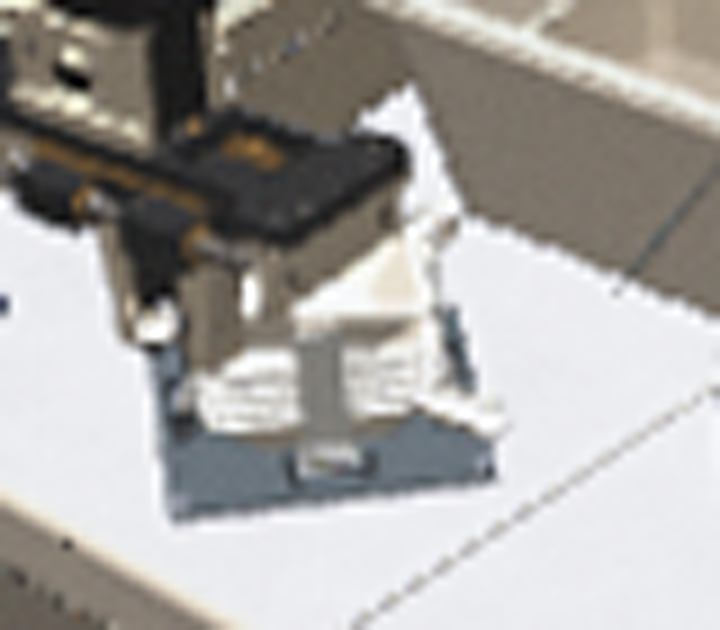

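Call:
{"op": "jog_arm", "data": {
  "steps": [
    [1,0,-0.003,0.0005,0],
    [1,0,-0.003,0.0005,0],
    [1,0,-0.003,0.0005,0],
    [1,0,-0.003,0.0005,0],
    [1,0,0,0,0],
    [1,0,0,0,0]
  ]
}}

```text
time_s: 14.9
tcp_pos: [0.4469, 0.0474, 0.1036]
eef_rot: [-90.1, -0.0, -83.8]
contact_force: [-3.8, 0.6, -0.2]
gripper_width: 0.0177
```

```bash
python3 - <<'E'
from h import *
s=r.get_state();print(s["contact_force"],s["moment"],s["tcp_pos"])
c=r.capture("wrist");cv2.imwrite("pics/w13.png",c["image"][:,:,::-1])
c=r.capture("scene");crop(c,"s13.png",180,260,150,220,9)
E
```

```text
[-3.77385771  0.62455077 -0.18876769] [-0.27015372  1.18178001 -0.00154187] [0.44685838 0.04736693 0.10356194]
```

View pics/w13.png

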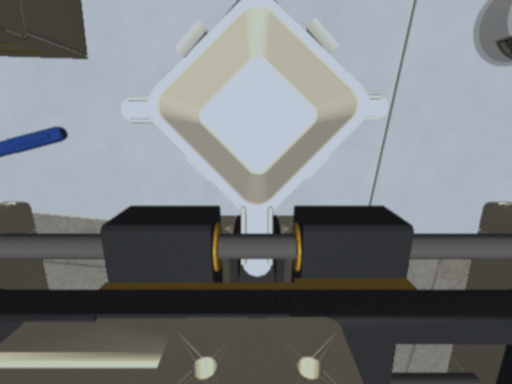

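View pics/s13.png

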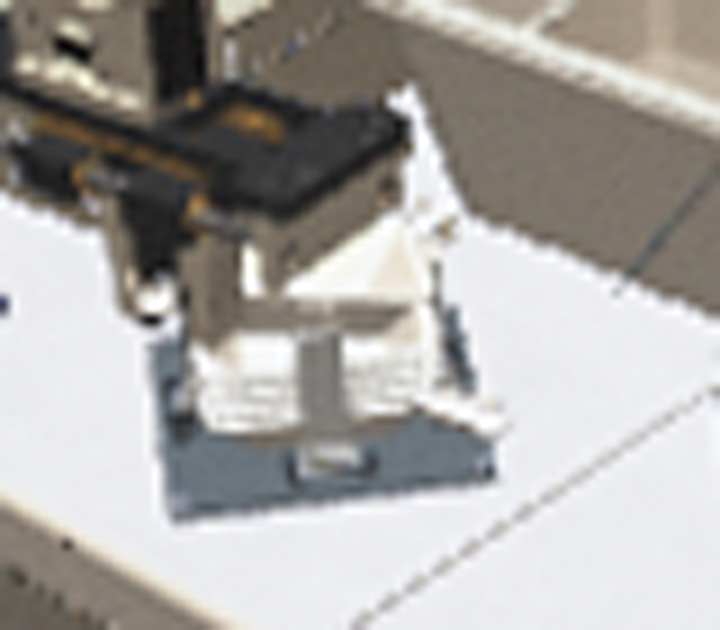

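The dish is tilted about 0.27 rad with its far corner still in the stack, and the near walls are out of the dish below. I've pushed a little too far along the arc (-3.8 N in x), so I'm easing that off while raising.

Call:
{"op": "jog_arm", "data": {
  "steps": [
    [1,0,-0.003,-0.001,0],
    [1,0,-0.003,-0.001,0],
    [1,0,-0.003,0,0],
    [1,0,-0.003,0,0],
    [1,0,0,0,0],
    [1,0,0,0,0]
  ]
}}

```text
time_s: 15.5
tcp_pos: [0.4461, 0.0477, 0.1161]
eef_rot: [-89.9, 0.0, -83.8]
contact_force: [-0.1, -0.3, -0.4]
gripper_width: 0.0179
```

```bash
python3 - <<'E'
from h import *
s=r.get_state();print(s["contact_force"],s["moment"],s["tcp_pos"])
c=r.capture("wrist");cv2.imwrite("pics/w14.png",c["image"][:,:,::-1])
c=r.capture("scene");crop(c,"s14.png",180,260,150,220,9)
E
```

```text
[-0.11853059 -0.31178018 -0.35904293] [-0.07698426  0.06134063  0.04853593] [0.44605543 0.0477283  0.11607845]
```

View pics/w14.png

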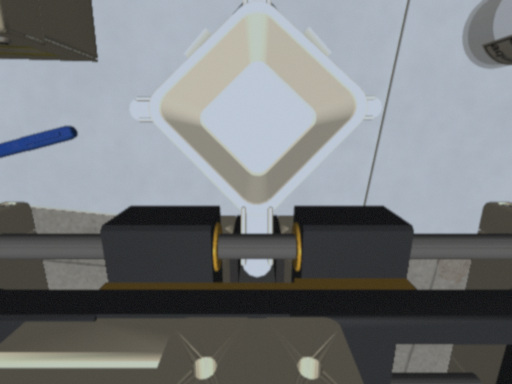

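View pics/s14.png

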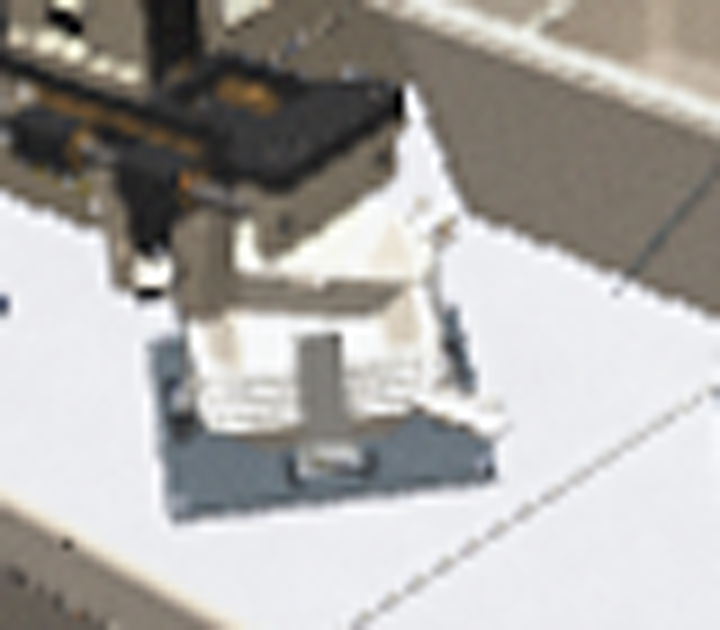

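The dish is out: its rim now covers the far fingers, the force is only its weight (about 0.36 N), and the dish below still sits in the stand at crop (320,380). It's tilted about 15° in the grip. I'm lifting well clear to inspect it.

Call:
{"op": "jog_arm", "data": {
  "steps": [
    [1,0,-0.01,0,0],
    [1,0,-0.02,0,0],
    [1,0,-0.025,0,0],
    [1,0,-0.02,0,0],
    [1,0,-0.01,0,0],
    [1,0,0,0,0],
    [1,0,0,0,0]
  ],
  "squeeze": 20
}}

```text
time_s: 16.18
tcp_pos: [0.4455, 0.0475, 0.2006]
eef_rot: [-90.0, 0.0, -83.8]
contact_force: [-0.5, -0.2, -0.6]
gripper_width: 0.0175
```

```bash
python3 - <<'E'
from h import *
s=r.get_state();print(s["contact_force"],s["tcp_pos"])
c=r.capture("wrist");cv2.imwrite("pics/w15.png",c["image"][:,:,::-1])
c=r.capture("scene");crop(c,"s15.png",170,270,130,220,7)
E
```

```text
[-0.45279189 -0.17301416 -0.58833926] [0.44549084 0.04754706 0.20057878]
```

View pics/w15.png

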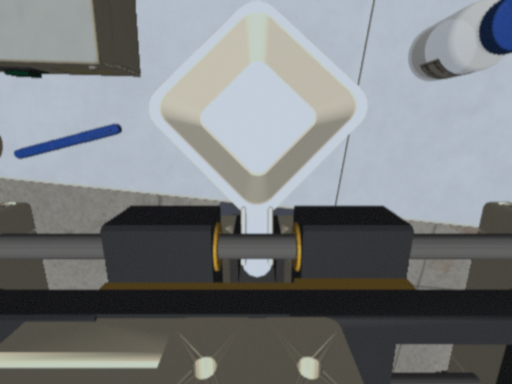

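View pics/s15.png

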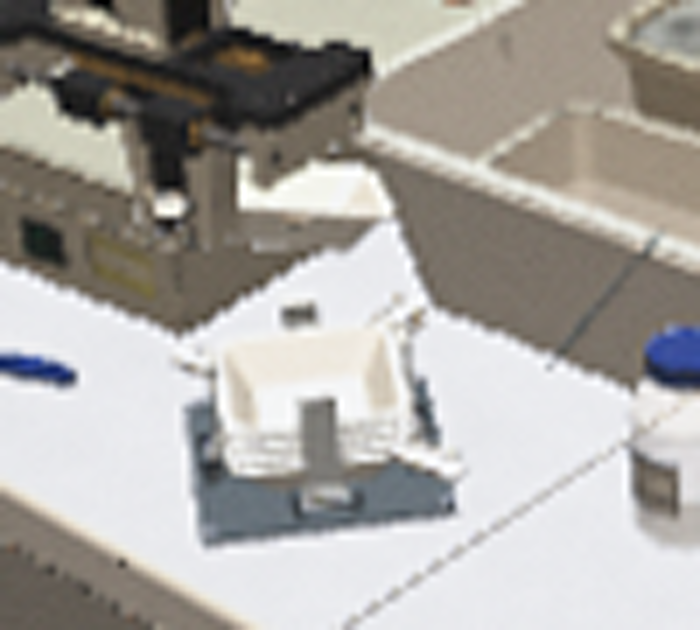

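The dish hangs in the grip tilted with its far corner low. The stack is intact with the second dish seated. I'm taking the tilted dish to clear worktop left of the balance to level it in the pads against the flat surface.

Call:
{"op": "jog_arm", "data": {
  "steps": [
    [1,0.01,0,-0.001,0],
    [1,0.02,0,-0.002,0],
    [1,0.03,0,-0.004,0],
    [1,0.035,0,-0.004,0],
    [1,0.035,0,-0.004,0],
    [1,0.035,0,-0.004,0],
    [1,0.035,0,-0.004,0],
    [1,0.025,0,-0.003,0],
    [1,0.015,0,-0.001,0],
    [1,0.006,0,0,0],
    [1,0,0,0,0],
    [1,0,0,0,0]
  ]
}}

```text
time_s: 17.28
tcp_pos: [0.4446, -0.2001, 0.1999]
eef_rot: [-90.1, 0.0, -83.9]
contact_force: [-0.4, 0.4, -0.4]
gripper_width: 0.0175
```

Call:
{"op": "jog_arm", "data": {
  "steps": [
    [1,0,0.02,0,0],
    [1,0,0.025,0,0],
    [1,0,0.025,0,0],
    [1,0,0.02,0,0],
    [1,0,0.015,0,0],
    [1,0,0.01,0,0],
    [1,0,0,0,0],
    [1,0,0,0,0],
    [1,0,0,0,0]
  ]
}}

```text
time_s: 18.03
tcp_pos: [0.4457, -0.1995, 0.0863]
eef_rot: [-90.0, -0.0, -83.8]
contact_force: [-0.4, -0.3, 1.1]
gripper_width: 0.0173
```

```bash
python3 - <<'E'
from h import *
s=r.get_state();print(s["contact_force"],s["tcp_pos"])
c=r.capture("wrist");cv2.imwrite("pics/w16.png",c["image"][:,:,::-1])
c=r.capture("scene");crop(c,"s16.png",220,340,165,265,6)
E
```

```text
[-0.35144274 -0.26260694  1.0581875 ] [ 0.44566747 -0.19953356  0.08626455]
```

View pics/s16.png

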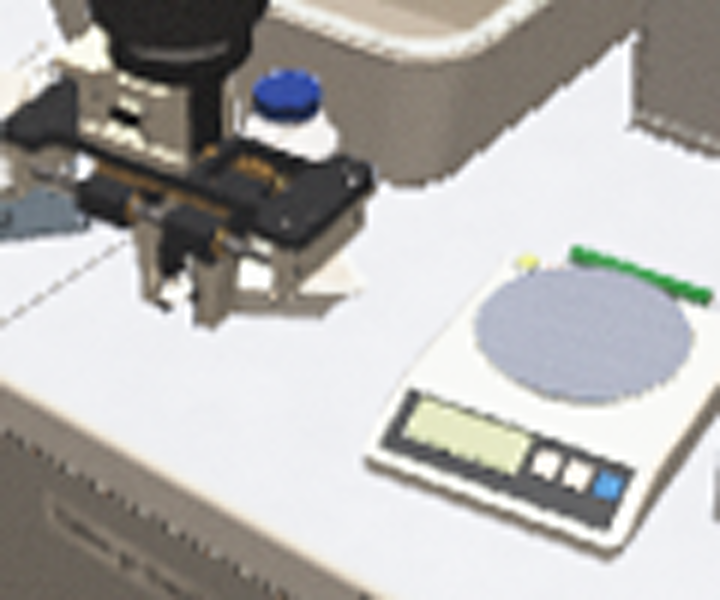

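View pics/w16.png

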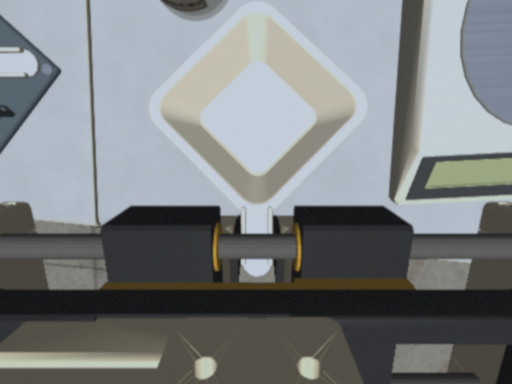

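The dish is clear of the bottle and the balance, with its far corner low. I'm lowering slowly so that the far floor corner touches and the dish levels in the pads.

Call:
{"op": "jog_arm", "data": {
  "steps": [
    [1,0,0.01,0,0],
    [1,0,0.008,0,0],
    [1,0,0.005,0,0],
    [1,0,0.004,0,0],
    [1,0,0.004,0,0],
    [1,0,0.004,0,0],
    [1,0,0,0,0],
    [1,0,0,0,0]
  ]
}}

```text
time_s: 18.8
tcp_pos: [0.4453, -0.2001, 0.0505]
eef_rot: [-90.0, -0.0, -83.8]
contact_force: [-0.1, 1.2, 1.2]
gripper_width: 0.0177
```

Call:
{"op": "jog_arm", "data": {
  "steps": [
    [1,0,0.003,0,0],
    [1,0,0.003,0,0],
    [1,0,0.003,0,0],
    [1,0,0.003,0,0],
    [1,0,0,0,0],
    [1,0,0,0,0]
  ]
}}

```text
time_s: 19.3
tcp_pos: [0.445, -0.2001, 0.0383]
eef_rot: [-90.0, 0.0, -83.8]
contact_force: [-1.0, -0.3, 1.6]
gripper_width: 0.0178
```

```bash
python3 - <<'E'
from h import *
s=r.get_state();print(s["contact_force"],s["moment"],s["tcp_pos"])
c=r.capture("wrist");cv2.imwrite("pics/w17.png",c["image"][:,:,::-1])
c=r.capture("scene");crop(c,"s17.png",220,300,180,240,9)
E
```

```text
[-1.01121155 -0.26002325  1.59907145] [-0.08748281  0.14707114 -0.0440218 ] [ 0.44504837 -0.20007983  0.03834491]
```

View pics/s17.png

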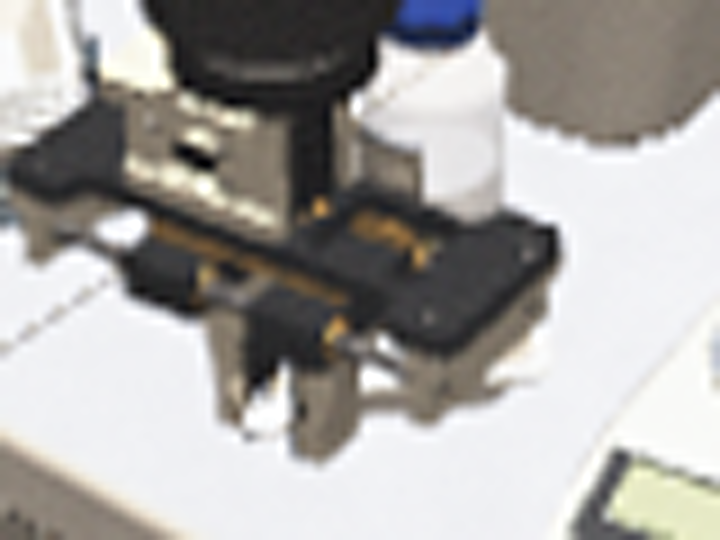

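View pics/w17.png

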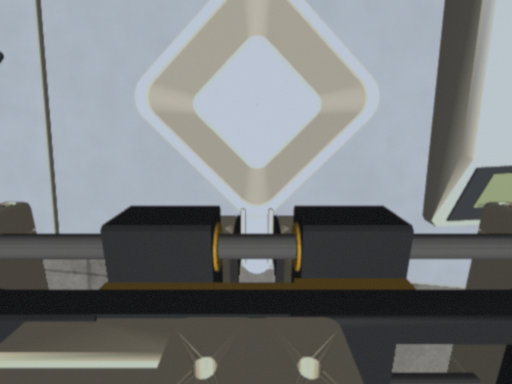

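It's working: the wrist image of the dish has grown back towards its level shape, with the side corners now at columns 137 and 378 against 127 and 388 when nested level. I'm continuing down to flat.

Call:
{"op": "jog_arm", "data": {
  "steps": [
    [1,0,0.003,0,0],
    [1,0,0.003,0,0],
    [1,0,0.002,0,0],
    [1,0,0,0,0],
    [1,0,0,0,0],
    [1,0,0,0,0]
  ]
}}

```text
time_s: 19.9
tcp_pos: [0.445, -0.2001, 0.0305]
eef_rot: [-90.0, 0.0, -83.8]
contact_force: [-0.6, -0.0, 0.6]
gripper_width: 0.0179
```

Call:
{"op": "jog_arm", "data": {
  "steps": [
    [1,0,0.001,0,0],
    [1,0,0.001,0,0],
    [1,0,0,0,0],
    [1,0,0,0,0]
  ]
}}

```text
time_s: 20.23
tcp_pos: [0.4451, -0.2001, 0.0285]
eef_rot: [-90.0, 0.0, -83.8]
contact_force: [-1.9, -0.1, 0.2]
gripper_width: 0.0176
```

Call:
{"op": "jog_arm", "data": {
  "steps": [
    [1,0,0.001,0,0],
    [1,0,0.0005,0,0],
    [1,0,0,0,0],
    [1,0,0,0,0]
  ]
}}

```text
time_s: 20.57
tcp_pos: [0.445, -0.2001, 0.0271]
eef_rot: [-90.0, -0.0, -83.8]
contact_force: [-1.6, -0.3, 2.1]
gripper_width: 0.0179
```

Call:
{"op": "jog_arm", "data": {
  "steps": [
    [1,0,0.001,0,0],
    [1,0,0,0,0],
    [1,0,0,0,0]
  ]
}}

```text
time_s: 20.82
tcp_pos: [0.4447, -0.2002, 0.0262]
eef_rot: [-90.0, -0.0, -83.8]
contact_force: [-3.7, -0.4, 5.9]
gripper_width: 0.0172
```

```bash
python3 - <<'E'
from h import *
s=r.get_state();print(s["contact_force"],s["moment"],s["tcp_pos"])
c=r.capture("wrist");cv2.imwrite("pics/w18.png",c["image"][:,:,::-1])
E
```

```text
[-3.667283   -0.37913491  5.91942389] [-0.15697966  0.8015298  -0.00571743] [ 0.44470585 -0.20016019  0.02616567]
```

View pics/w18.png

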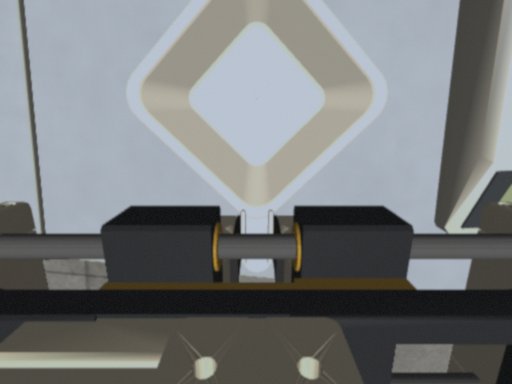

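The force rose at z≈0.027, exactly the flat height predicted, and the image matches the level reference (corners at 128 and 387). I'm backing off the excess, tightening and lifting.

Call:
{"op": "jog_arm", "data": {
  "steps": [
    [1,0,-0.001,0,0],
    [1,0,0,0,0],
    [1,0,0,0,0],
    [1,0,0,0,0]
  ]
}}

```text
time_s: 21.2
tcp_pos: [0.4452, -0.2, 0.027]
eef_rot: [-90.0, 0.0, -83.8]
contact_force: [0.1, -0.9, -0.2]
gripper_width: 0.018
```

Call:
{"op": "jog_arm", "data": {
  "steps": [
    [1,0,0,0,0],
    [1,0,0,0,0],
    [1,0,-0.005,0,0],
    [1,0,-0.01,0,0],
    [1,0,-0.015,0,0],
    [1,0,-0.025,0,0],
    [1,0,-0.025,0,0],
    [1,0,-0.025,0,0],
    [1,0,-0.015,0,0],
    [1,0,0,0,0],
    [1,0,0,0,0],
    [1,0,0,0,0]
  ],
  "squeeze": 40
}}

```text
time_s: 22.2
tcp_pos: [0.4445, -0.1999, 0.1467]
eef_rot: [-90.0, 0.0, -83.8]
contact_force: [-0.4, -0.2, -0.5]
gripper_width: 0.0173
```

```bash
python3 - <<'E'
from h import *
s=r.get_state();print(s["contact_force"],s["moment"],s["tcp_pos"])
c=r.capture("wrist");cv2.imwrite("pics/w19.png",c["image"][:,:,::-1])
cv2.imwrite("pics/w19c.png",cv2.resize(c["image"][0:205,120:400,::-1],None,fx=2.8,fy=2.8,interpolation=cv2.INTER_CUBIC))
i9=cv2.imread("pics/w9.png");cv2.imwrite("pics/w9c.png",cv2.resize(i9[0:205,120:400],None,fx=2.8,fy=2.8,interpolation=cv2.INTER_CUBIC))
c=r.capture("scene");crop(c,"s19.png",215,315,150,240,7)
E
```

```text
[-0.39157214 -0.23682054 -0.46246554] [-0.08317385 -0.01418162  0.01649018] [ 0.44452285 -0.19994295  0.14670111]
```

View pics/w19c.png

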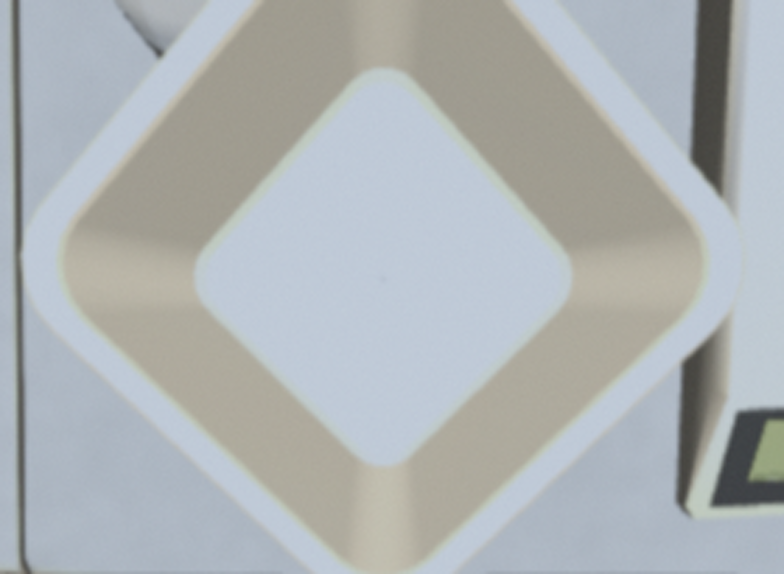

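View pics/w9c.png

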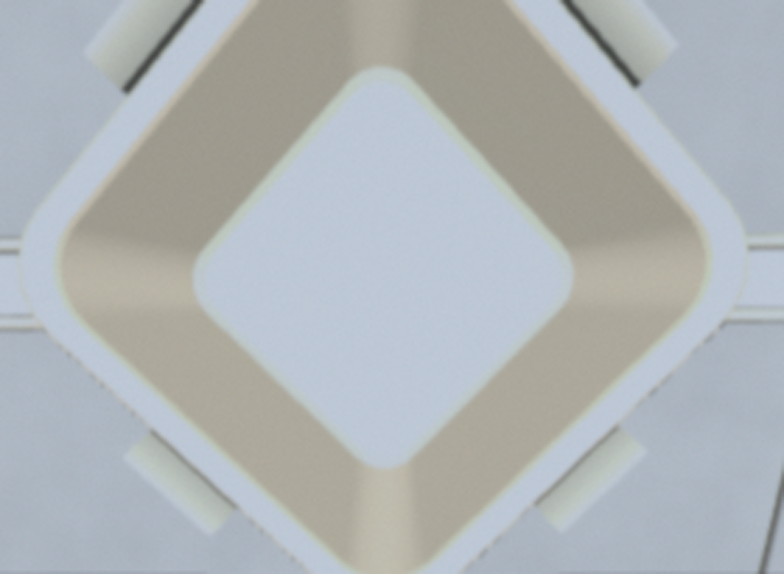

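View pics/s19.png

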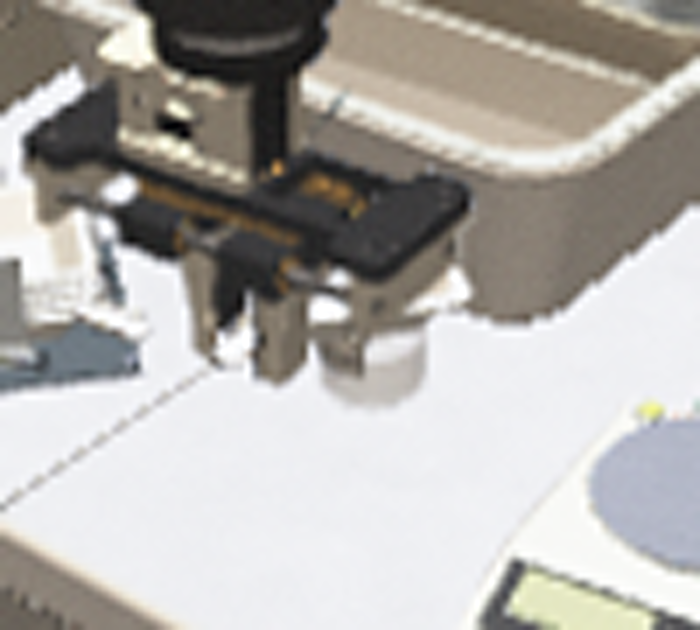

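The lifted dish matches the level reference image almost pixel for pixel, with the floor and rim edges within about 1 px of the picture taken while it was nested. I'm carrying it to above the pan.

Call:
{"op": "jog_arm", "data": {
  "steps": [
    [1,0.007,0,0.002,0],
    [1,0.016,0,0.004,0],
    [1,0.023,0,0.006,0],
    [1,0.028,0,0.007,0],
    [1,0.028,0,0.007,0],
    [1,0.028,0,0.007,0],
    [1,0.022,0,0.006,0],
    [1,0.015,0,0.003,0],
    [1,0.008,0,0.002,0],
    [1,0.002,0,0,0],
    [1,0,0,0,0],
    [1,0,0,0,0]
  ]
}}

```text
time_s: 23.3
tcp_pos: [0.5074, -0.3707, 0.1467]
eef_rot: [-90.0, 0.0, -83.8]
contact_force: [0.9, 0.8, -0.4]
gripper_width: 0.0175
```

Call:
{"op": "jog_arm", "data": {
  "steps": [
    [1,0,0.005,0,0],
    [1,0,0.008,0,0],
    [1,0,0.008,0,0],
    [1,0,0.006,0,0],
    [1,0,0.003,0,0],
    [1,0,0,0,0],
    [1,0,0,0,0],
    [1,0,0,0,0],
    [1,0,0,0,0]
  ]
}}

```text
time_s: 24.05
tcp_pos: [0.5081, -0.3715, 0.1174]
eef_rot: [-90.0, -0.0, -83.8]
contact_force: [-0.5, 0.9, -0.1]
gripper_width: 0.0177
```

```bash
python3 - <<'E'
from h import *
s=r.get_state();print(s["contact_force"],s["moment"],s["tcp_pos"],s["eef_rot"],s["qd"])
p=(s["tcp_pos"],s["eef_rot"])
c=r.capture("wrist");cv2.imwrite("pics/w20.png",c["image"][:,:,::-1])
z=s["tcp_pos"][2]-.0267
for q in[(256.5,26.5),(256.8,166)]:pass
cv2.imwrite("pics/w20c.png",cv2.resize(c["image"][0:205,120:400,::-1],None,fx=2.8,fy=2.8,interpolation=cv2.INTER_CUBIC))
f=[ray(c,120+u/2.8-.3,v/2.8-.3,z+.003,p) for u,v in[(385,67),(572,275),(385,466),(194,275)]]
print("floor corners",np.round(f,4),"center",np.round(np.mean(f,0),4))
c=r.capture("scene");crop(c,"s20.png",260,400,150,270,5);cv2.imwrite("pics/sc20.png",c["image"][:,:,::-1])
E
```

```text
[-0.48350618  0.89542722 -0.09832644] [ 0.01199466 -0.00889261 -0.01743669] [ 0.50808032 -0.37145455  0.11742849] [-8.99709646e+01 -2.04187327e-02 -8.38225571e+01] [-0.00627674 -0.12188594  0.16983805 -0.08311855 -0.0572093   0.0667547 ]
floor corners [[ 0.6251 -0.3582  0.0937]
 [ 0.5914 -0.4003  0.0937]
 [ 0.5481 -0.3665  0.0937]
 [ 0.5832 -0.3234  0.0937]] center [ 0.5869 -0.3621  0.0937]
```

View pics/s20.png

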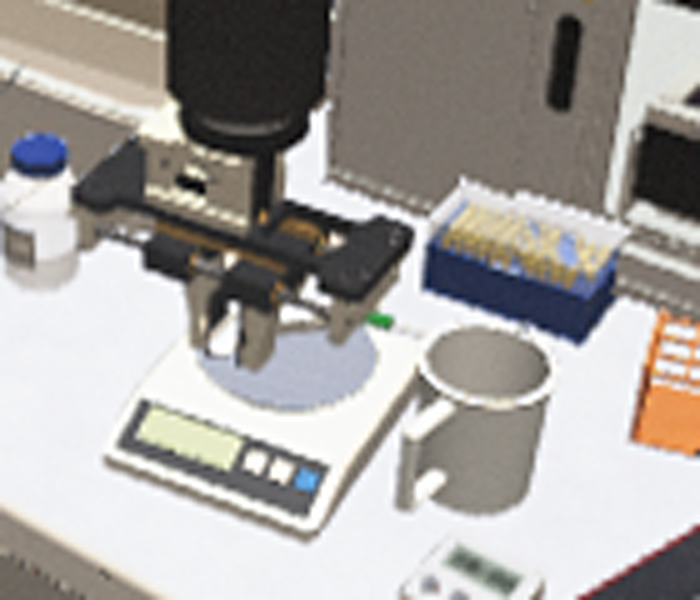

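View pics/w20.png

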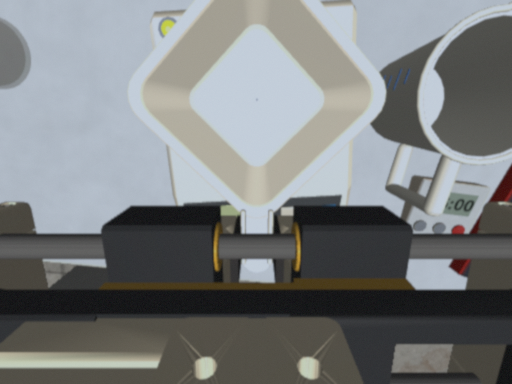

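View pics/sc20.png

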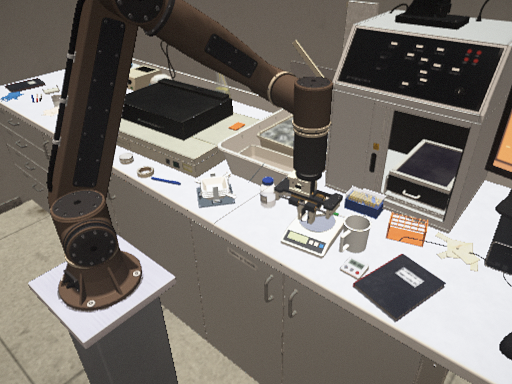

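The dish is centred over the pan at (0.587,-0.362) against the pan's (0.586,-0.363). It's level, about 38 mm above the pan. The beaker stands upright beside the balance, and the bystanders and stack are in place. I'm letting it settle, then handing in.

Call:
{"op": "jog_arm", "data": {
  "steps": [
    [1,0,0,0,0],
    [1,0,0,0,0],
    [1,0,0,0,0],
    [1,0,0,0,0],
    [1,0,0,0,0],
    [1,0,0,0,0],
    [1,0,0,0,0],
    [1,0,0,0,0]
  ]
}}

```text
time_s: 24.82
tcp_pos: [0.5078, -0.3713, 0.1171]
eef_rot: [-90.0, 0.0, -83.8]
contact_force: [-0.1, 1.0, -0.1]
gripper_width: 0.0175
```

```bash
python3 - <<'E'
from h import *
s=r.get_state();print(s["time_s"],s["contact_force"],s["tcp_pos"],s["gripper_width"],abs(s["qd"]).max())
a=cv2.imread("pics/w20.png");b=r.capture("wrist")["image"][:,:,::-1]
print("mean diff",np.abs(a.astype(int)-b)[:200,120:400].mean())
print(r.close_job())
E
```

```text
24.8167 [-0.08565985  1.04135698 -0.13194189] [ 0.50784675 -0.3713073   0.11708525] 0.01745756917133916 0.0742952557325845
mean diff 1.0153035714285714
the job is handed in; nothing more can be done
None
```

The job is handed in at 24.8 s. The gripper is holding the dish by its lip, level and still, about 38 mm above the middle of the empty pan.

- **Beaker:** I lifted it off the pan by its handle and stood it upright on the worktop to the right of the balance, roughly 20–25 mm away.
- **Peel:** I raised the top dish lip first with its far corner still in the stack. It came out past the fingers, and the second dish stayed seated.
- **Levelling:** The tool cannot tilt with these moves, so the dish came out about 15° askew in the pads. I lowered it onto clear worktop without letting go until it lay flat, then tightened the grip to 40 N and lifted it.

**Last checks:**
- **Position:** The dish centre measured (0.587, -0.362) against the pan's (0.586, -0.363).
- **Level:** Lifted off the worktop after levelling, the dish matched the wrist picture taken while it was nested level to about 1 px. I judged it level again over the pan by eye only.
- **Still:** The arm was still. The force reading was about 1 N sideways, which looks like sensor noise, with no sign of contact with the balance.
- **Bystanders:** In the last pictures the bottle, spatula, timer and marker looked undisturbed. I did not remeasure their positions.

No check failed. One departure from a clean lift is that the dish touched the worktop while it was being levelled.

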